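Sort two microscope-stage posts with a go/no-go length gauge

TASK

Check the two square steel posts in the length gauge and put them away. First lay the shorter post fully down in the gauge's slot, so that it presses down the little lever there, and then lay it flat in the shorter of the two trays; next, rest the longer post along the top of the gauge, in line with the slot and centred over it, to show that it does not go in, and lay it flat in the longer tray. Set the posts down gently without dropping them, and leave the other things on the bench undisturbed.

Things in the scene. Friction and masses are not known exactly. Their poses are not given: they have to be found in the camera images.
- post_short_center (a point): Loose square steel bar, 100 mm long, 20 x 20 mm in section, about 0.3 kg, lying flat on the bench. The point is its centre, 10 mm above its underside; its x axis runs along the bar, z is up. Both ends are alike. The shorter of the two posts: it fits the gauge slot.
- post_long_center (a point): Loose square steel bar, 124 mm long, 20 x 20 mm in section, about 0.4 kg, lying flat on the bench. The point is its centre, 10 mm above its underside; x along the bar, z up. Both ends are alike. Too long for the gauge slot.
- gauge: Fixed aluminium length gauge. Origin: on the bench surface, straight below the slot's centre; x along the slot, y across, z up. Base plate 80 mm wide, x from -79 to +109 mm, 10 mm high. End stops (|x| 54 to 70 mm) and 13 mm thick cheeks (|x| 34 to 54 mm) are 30 mm high; between the cheeks, the middle 68 mm is open sideways to leave room for fingers. A 24 mm high black switch body lies past the +x stop.
- gauge_slot (a point): Centre of the slot in the gauge, 14 mm above the bench, level with the seats on which a post in the slot rests; axes as the gauge's. The slot is 108 mm long between the end stops, 26 mm wide between the cheeks, open at the top. A post fully down has its centre 10 mm above this point; one too long rests on the end stops, its centre 26 mm above it.
- lever (a joint): Hinged switch lever in the gauge slot, sprung up. 0 rad = up (free), about 0.30 rad = pressed down level with the seats by a post lying in the slot. A post's own weight presses it (about 0.5 N at the roller).
- lever_roller (a point): Centre of the lever's roller (8 mm across, 8 mm wide), at its free end: 41 mm from the slot's centre towards +x of the gauge. Free, the roller's top is 25 mm above the bench; pressed, 14 mm. The lever is 8 mm wide and is hinged near the slot's centre.
- tray_short: Fixed open grey tray, the shorter one: inside 114 mm (x) by 72 mm (y), walls 4 mm thick and 24 mm high, floor 4 mm thick. Origin at the centre of its underside, on the bench; x along its length, z up. A post lying in it has its centre at z = 14 mm.
- tray_long: Fixed open grey tray, the longer one: inside 140 mm (x) by 72 mm (y), walls 4 mm thick and 24 mm high, floor 4 mm thick. Origin at the centre of its underside, on the bench; x along its length, z up. A post lying in it has its centre at z = 14 mm.
- canister: Bystander: round clear jar with black cap, 52 mm across, 65 mm high, standing. Origin under its centre.
- spray: Bystander: white bottle, 48 mm across, 160 mm high, standing. Origin under its centre.
- dish: Bystander: shallow glass dish, 90 mm across, 16 mm high. Origin under its centre.
- slide_box: Bystander: flat slide box, 87 x 172 x 36 mm (x, y, z). Origin under its centre.
- driver: Bystander: screwdriver, 170 mm long, lying flat along its x axis.
- hexkey: Bystander: L-shaped hex key of 6 mm bar, 100 mm (y) by 28 mm, lying flat. Origin under the middle of its long leg.
Not all that is in view belongs to the job. What is shaped like the part that bears post_short_center but yellow is not meant. Leave any red look-alike of the part that bears post_long_center alone.

How it is judged (in metres and radians):
On the way, in this order (a step that is already met when the one before it is completed fails the run):
1. the shorter post lies fully down in the gauge slot and presses the lever down (x of post_short_center in the frame of gauge between -0.007 and 0.007 m and y of post_short_center in the frame of gauge between -0.006 and 0.006 m and z of post_short_center in the frame of gauge below 0.027 m and angle between the x axis of post_short_center and the x axis of gauge, either way round below 0.12 rad and value of joint lever above 0.22 rad), for 0.2 s.
2. the shorter post lies flat in the shorter tray, released (x of post_short_center in the frame of tray_short between -0.012 and 0.012 m and y of post_short_center in the frame of tray_short between -0.03 and 0.03 m and z of post_short_center in the frame of tray_short below 0.0175 m and linear speed of post_short below 0.02 m/s and contact force between the fingers and post_short below 0.05 N), for 0.1 s.
3. the longer post rests along the top of the gauge, over the slot, with the lever up (x of post_long_center in the frame of gauge between -0.012 and 0.012 m and y of post_long_center in the frame of gauge between -0.012 and 0.012 m and z of post_long_center in the frame of gauge between 0.036 and 0.0435 m and angle between the x axis of post_long_center and the x axis of gauge, either way round below 0.15 rad and contact force between post_long and gauge above 0.3 N and value of joint lever below 0.1 rad), for 0.2 s.
At the end, for the whole second after the job is handed in: The shorter post lies flat on the floor of the shorter tray and the longer post flat on the floor of the longer tray (centre less than 3.5 mm above its lying height), both inside the walls, released and at rest; the gauge is empty with its lever up (under 0.1 rad) (all of step 2 and x of post_long_center in the frame of tray_long between -0.014 and 0.014 m and y of post_long_center in the frame of tray_long between -0.03 and 0.03 m and z of post_long_center in the frame of tray_long below 0.0175 m and linear speed of post_long below 0.02 m/s and contact force between the fingers and post_long below 0.05 N and value of joint lever below 0.1 rad); the robot touches nothing.
It fails at once if a post is dropped (moves faster than 0.7 m/s while no finger touches it) (linear speed of post_short above 0.7 m/s and contact force between the fingers and post_short below 0.05 N).
It fails at once if a post is dropped (moves faster than 0.7 m/s while no finger touches it) (linear speed of post_long above 0.7 m/s and contact force between the fingers and post_long below 0.05 N).
It fails at once if a bystander is moved by more than 25 mm (distance of any of canister, spray, dish, slide_box, driver, hexkey from where it was at the start of the episode above 0.025 m).
It also fails if it takes over 72 s, if anything falls off the work surface, if the arm or the gripper's body presses on something with over 40 N, if the wrist force passes 120 N, or if a joint passes its speed limit or range.

ROBOT

A 6-joint arm with a two-finger parallel gripper is mounted at the origin on the work surface. World frame = base frame: x ahead of the robot, y to its left, z up, the work surface at z = 0. Lengths are in m, angles in degrees, forces in N, time in s.
With the tool pointing down it reaches from about 0.425 to 0.95 m from the base axis. Payload 3.5 kg.
Tool frame: the origin (TCP) lies where the fingers leave the gripper's body, on its centre line; the fingertips stand 73 mm ahead of it and the grasp point (between the pads) lies 54 mm ahead of it (bot.grasp_offset is the distance from the TCP to the grasp point, in m); z points along the fingers, y is the direction in which the jaws open and shut (so a half turn about z gives the same grasp; the last joint's range is limited). The gripper opens to 85 mm and grips with 20 to 120 N. Pads are 22 mm wide; open, the fingers measure 114 mm over their backs; the gripper's body (76 mm by 85 mm) begins 54 mm behind the grasp point. The pads swing forward as they close: fully open they stand 13 mm farther back than shut.
Start: joints at [68.698, 16.404, 90.338, -0, 73.258, -8.594], TCP at [0.148, 0.658, 0.304] pointing down, gripper open.
Joint ranges: [-158.93, 158.93], [-51.34, 127.21], [12.03, 142.37], [-87.48, 267.48], [13.55, 161.25], [-162.69, 162.69]. Speed limits (degrees/s): [159.86, 159.86, 180, 180, 180, 180].

INTERFACE

Orientations are given as a 3x3 rotation matrix whose columns are the frame's x, y, z axes.
In Python, from cell import get_state, capture, bot gives the robot as it stands. The module is installed in compiled form; this text tells all that it offers.
- The arm moves only by the tool play_rows, never from a script. Its argument "steps" is a list of rows, each a list of 5 numbers: the shift along the tool's x, y, z in cm, then the turn about the tool's z in degrees, then the finger opening in cm, from 0 to 8.54. In form: [[dx, dy, dz, twist, gripper], ...]. A call has 1 to 20 rows; each row shifts and turns the pose as measured when the row begins, along the tool's axes as they then stand; what a row does not reach is not made up. A row lasts 1/10 s, in which the tool goes at most 50 mm and 8.59 degrees, less where a joint would pass 70% of its speed; a pose out of reach is approached as far as the arm can. A call is refused whole if a number of a shift passes 5 or a number of a turn 8.59, either way. A call with a gripper value outside its range is refused whole. The fingers move at their own pace and stop on an object; "squeeze" is the grip in N (left out, the last holds). Time passes only in rows, so rows that do not move let the fingers close. It gives the time, the measured TCP pose, the force and the opening at its end, in the units of the state.
- get_state(): the state, without advancing time (a new reading comes with each control period).
- capture(name): name is "scene" or "top"; returns a dict with "image" (400x640x3 uint8, red, green, blue), "fx", "fy", "cx", "cy" (pixels), "k1" (the pictures are not rectified: a ray, as slopes to the right and down, at radius r is drawn at 1 + k1 r^2 times it, then the intrinsics apply), "rvec" (rotation vector, rad) and "tvec" (3), from world to camera coordinates, as OpenCV has them. Camera axes: x right, y down, z forward; pixel columns grow to the right and rows downward; lengths in m; the calibration is good to about 2 mm. A picture is of the moment at which its call begins. There is no depth.
- bot.sign_off(): hands the job in, once; it reports no verdict.
The state is a dict: "t": time; "q": joint angles; "joint_velocities": joint speeds; "effort": joint torques, N m; "tool_pos": TCP position; "ee_rot": TCP orientation; "wrist_force": force on the tool from outside, world axes, zero at the start; "ft_torque": the same for the moment, N m; "grip_width": opening from 0.0 (shut) to 1.0 (fully open).
Only numpy, scipy, OpenCV 4.12 (cv2) and the standard library are available. Lean on these libraries where they do the work, as an engineer would, in place of code of your own. Each camera call takes 0.05 s, during which the arm holds its last target.

## Working session

There is one attempt and no reset: what is moved stays moved. The work goes in short steps, Python scripts to look and compute and a tool call to move; the robot and the scene stay as the last step left them, time stands still between calls to the robot, and variables do not carry over. Pictures are saved under pics/ and viewed, and the job is handed in when it is done.

Besides the shell and the picture viewer there is one more tool, called as a command line: name --pt "numbers of a row" for each row, then --argument value for the rest. play_rows: Moves the arm, as the interface text tells. Its arguments: {"type":"object","properties":{"steps":{"type":"array","items":{"type":"array","items":{"type":"number"}}},"squeeze":{"type":"number"}},"required":["steps"]}

```bash
mkdir -p pics
python3 - <<'E'
from cell import get_state, capture, bot
import cv2
s=get_state(); print(s)
for n in ("scene","top"):
    c=capture(n); cv2.imwrite(f"pics/{n}0.png",c["image"][:,:,::-1]); print({k:v for k,v in c.items() if k!="image"})
E
```

```text
{'t': 0.0, 'q': array([ 6.86969111e+01,  1.64554426e+01,  9.04218200e+01, -1.72162667e-03,
        7.32571755e+01, -8.59484477e+00]), 'joint_velocities': array([-0.0654705 , -0.01676955, -0.00608871,  0.00515943,  0.03560658,
        0.01361851]), 'effort': array([-3.12065731e-04, -4.05987668e+01, -2.92619491e+01, -1.26012378e-04,
        5.89506497e-03, -2.56721311e-09]), 'tool_pos': array([0.14829751, 0.65801967, 0.302533  ]), 'ee_rot': array([[-9.75504679e-01,  2.19977133e-01, -8.25637397e-04],
       [ 2.19978446e-01,  9.75502260e-01, -2.19651524e-03],
       [ 3.22228023e-04, -2.32433332e-03, -9.99997247e-01]]), 'wrist_force': array([-0.30280279, -0.44977245, -0.05506965]), 'ft_torque': array([-0.01816643, -0.01928035, -0.02620843]), 'grip_width': 0.999693689251598}
{'fx': 375.2423696168444, 'fy': 375.2423696168444, 'cx': 315.95100540509475, 'cy': 197.7560047090563, 'k1': 0.025743178684298484, 'rvec': array([ 2.41455379,  0.94557217, -0.29582542]), 'tvec': array([-0.3901136 , -0.3090204 ,  1.25123951])}
{'fx': 462.6366594302546, 'fy': 462.6366594302546, 'cx': 319.2948399558933, 'cy': 203.7340815960491, 'k1': -0.12193217297633847, 'rvec': array([ 2.13156283, -2.13677779,  0.19259236]), 'tvec': array([-0.05830236,  0.57922096,  0.98386736])}
```

View pics/top0.png

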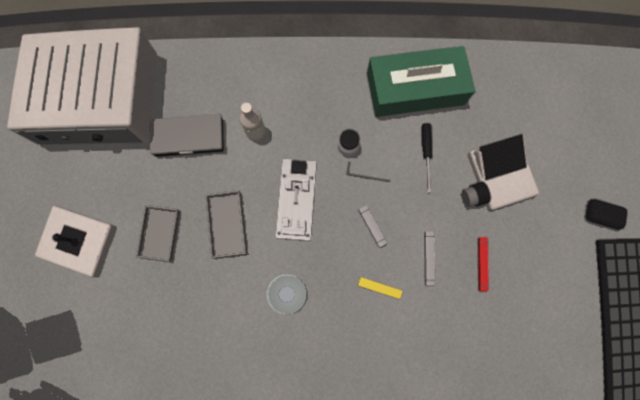

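View pics/scene0.png

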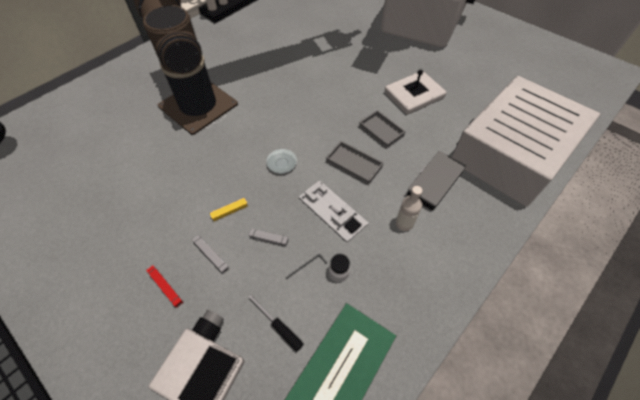

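The top view shows two bare steel bars, at (373,226) and (430,258). The yellow (380,288) and red (484,264) bars are look-alikes to leave alone. The gauge is at (296,199), with its black switch at the top. The trays are at (160,234), the shorter, and (227,225), the longer. Next I'll enlarge these and measure them.

```bash
cat > h.py <<'E'
import numpy as np, cv2
from cell import get_state, capture, bot
def cam(c):
    K=np.array([[c["fx"],0,c["cx"]],[0,c["fy"],c["cy"]],[0,0,1.]]); D=np.array([c["k1"],0,0,0,0.])
    R=cv2.Rodrigues(np.array(c["rvec"]))[0]; return K,D,R,np.array(c["tvec"])
def p2w(c,px,z):
    K,D,R,t=cam(c); px=np.array(px,float).reshape(-1,1,2)
    u=cv2.undistortPoints(px,K,D)[:,0]; d=np.c_[u,np.ones(len(u))]@R; o=-R.T@t
    return (o+d*((z-o[2])/d[:,2])[:,None])
def w2p(c,P):
    K,D,R,t=cam(c); return cv2.projectPoints(np.array(P,float).reshape(-1,3),cv2.Rodrigues(R)[0],t,K,D)[0][:,0]
def crop(c,name,x0,y0,x1,y1,f):
    im=c["image"][y0:y1,x0:x1,::-1]; cv2.imwrite(name,cv2.resize(im,None,fx=f,fy=f,interpolation=cv2.INTER_CUBIC))
E
python3 - <<'E'
from h import *
c=capture("top"); 
crop(c,"pics/cr1.png",340,195,500,315,5)
crop(c,"pics/cr2.png",130,150,330,270,4)
for r in [(355,200,392,252),(418,225,442,292)]:
    x0,y0,x1,y1=r; g=cv2.cvtColor(c["image"][y0:y1,x0:x1],cv2.COLOR_RGB2GRAY)
    t,m=cv2.threshold(g,0,255,cv2.THRESH_OTSU); n,l,st,ce=cv2.connectedComponentsWithStats(m); i=1+np.argmax(st[1:,4])
    ys,xs=np.where(l==i); rect=cv2.minAreaRect(np.c_[xs+x0,ys+y0].astype(np.float32)); print(t,rect)
    b=cv2.boxPoints(rect); w=p2w(c,b,0.018); e=[np.linalg.norm(w[k]-w[(k+1)%4]) for k in range(2)]
    k=int(np.argmax(e)); a=w[(k+1)%4]-w[k]; print(w.mean(0),e,np.degrees(np.arctan2(a[1],a[0])))
E
```

```text
142.0 ((372.6462097167969, 225.3632049560547), (31.761045455932617, 7.964543342590332), 60.945396423339844)
[ 0.53427763 -0.18215935  0.018     ] [np.float64(0.018586840005905988), np.float64(0.07288045826012114)] -152.09169336127027
116.0 ((429.5, 258.0), (66.0, 23.0), 90.0)
[ 0.45915145 -0.31151462  0.018     ] [np.float64(0.05395510174533154), np.float64(0.1509213079885863)] 177.65647212912222
```

View pics/cr1.png

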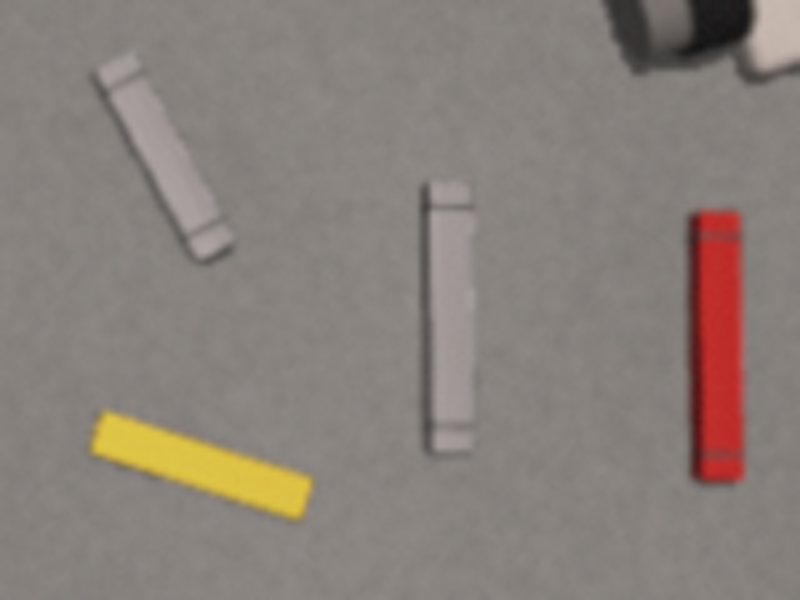

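View pics/cr2.png

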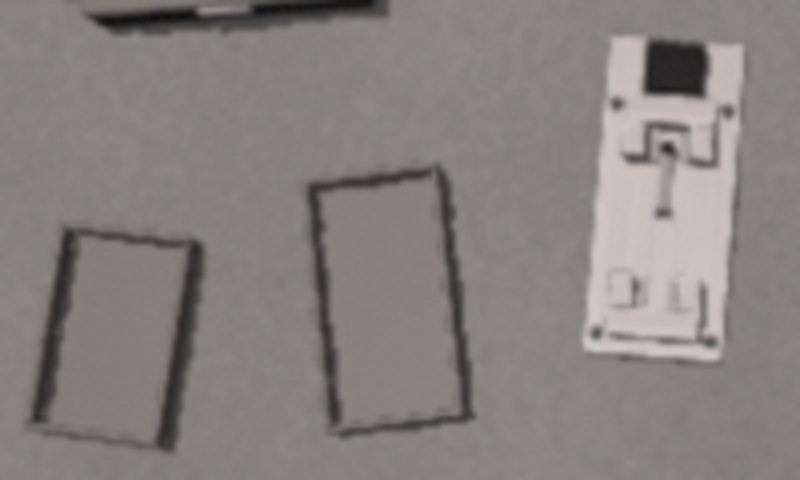

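The crops show two steel bars: short, with its centre near (373,226), and long, near (430,258). Both are grey with scribed end lines. Yellow and red are decoys. Next, crops from the scene camera for a two-view fit.

Run:
```python
from h import *
c=capture("scene"); 
crop(c,"pics/s1.png",185,215,305,285,6)
crop(c,"pics/s2.png",290,170,380,250,7)
crop(c,"pics/s3.png",320,100,420,190,6)
```

```text
(no output)
```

View pics/s1.png

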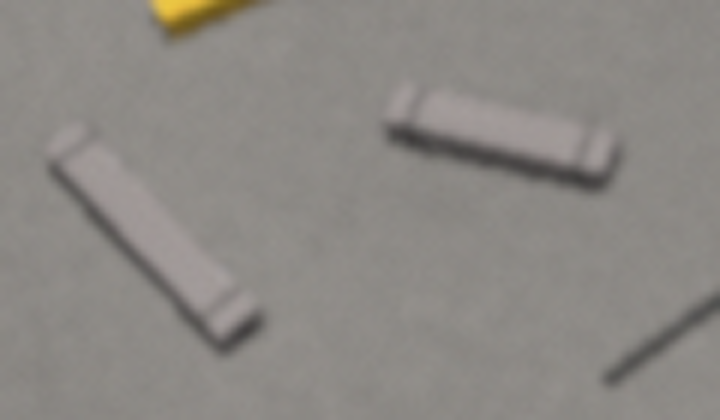

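View pics/s2.png

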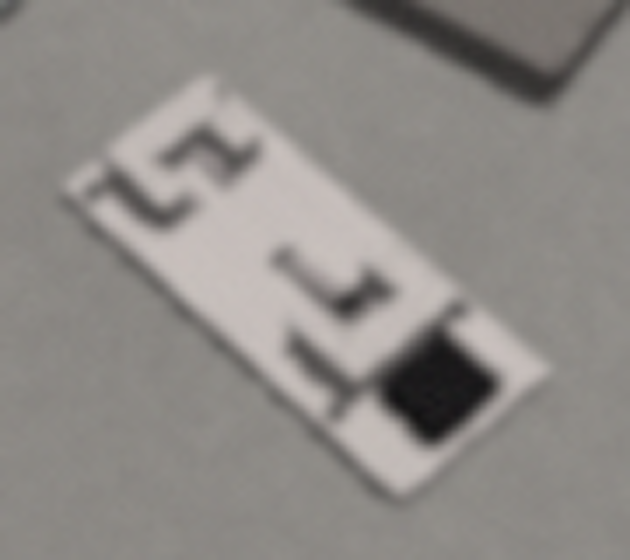

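View pics/s3.png

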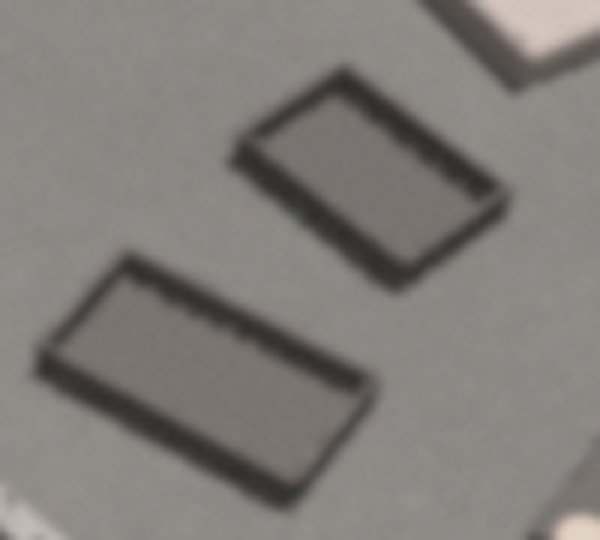

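```bash
cat > fit.py <<'E'
from h import *
from scipy.optimize import least_squares
def up(pts,x0,y0,f): return (np.array(pts,float)+.5)/f-.5+[x0,y0]
def fit(obs,x0):  # obs: list (cam, px, local pts)
    def P(p,L):
        a=p[2];R=np.array([[np.cos(a),-np.sin(a),0],[np.sin(a),np.cos(a),0],[0,0,1]]);return L@R.T+[p[0],p[1],0]
    f=lambda p:np.concatenate([(w2p(c,P(p,L))-px).ravel() for c,px,L in obs])
    r=least_squares(f,x0); return r.x, f(r.x).reshape(-1,2)
def rect(xa,xb,w,z): return np.array([[xb,w,z],[xb,-w,z],[xa,-w,z],[xa,w,z]],float)
E
python3 - <<'E'
from fit import *
T=capture("top");S=capture("scene")
def go(n,L,tp,sp,g):
    for lab,o in (("both",[(T,tp,L),(S,sp,L)]),("top",[(T,tp,L)]),("scene",[(S,sp,L)])):
        p,r=fit(o,g); print(n,lab,p[:2].round(4),np.degrees(p[2]).round(2),"rms",np.sqrt((r**2).mean()).round(2))
go("gauge",rect(-.079,.109,.04,.01),up([(612,37),(744,46),(721,360),(586,350)],130,150,4),up([(550,368),(402,500),(65,190),(210,75)],290,170,7),[.55,0,0])
go("short",rect(-.05,.05,.01,.02),up([(97,68),(136,53),(233,240),(203,262)],340,195,5),
  up([(588,183),(614,150),(410,84),(388,125)],185,215,6)[[1,0,3,2]] if 0 else up([(405,82),(386,126),(600,178),(617,140)],185,215,6)[[3,2,1,0]],[.53,-.18,.4])
go("long",rect(-.062,.062,.01,.02),up([(428,181),(471,183),(472,451),(430,451)],340,195,5),up([(262,315),(224,345),(48,155),(82,122)],185,215,6),[.46,-.3,0])
go("tshort",rect(-.061,.061,.04,.024),up([(66,228),(203,240),(170,450),(32,428)],130,150,4),up([(510,196),(400,282),(232,150),(342,66)],320,100,6),[.5,.2,0])
go("tlong",rect(-.074,.074,.04,.024),up([(310,184),(438,168),(473,416),(335,433)],130,150,4),up([(377,388),(290,498),(38,355),(128,255)],320,100,6),[.5,.1,0])
E
```

```text
gauge both [ 0.5846 -0.0052] -4.1 rms 0.51
gauge top [ 0.5835 -0.0049] -4.09 rms 0.4
gauge scene [ 0.5863 -0.0059] -4.09 rms 0.24
short both [ 0.5352 -0.1832] 26.72 rms 0.87
short top [ 0.5333 -0.1828] 26.98 rms 0.52
short scene [ 0.5381 -0.1841] 26.47 rms 0.55
long both [ 0.4616 -0.3124] -1.94 rms 1.01
long top [ 0.4591 -0.3113] -1.84 rms 0.25
long scene [ 0.4656 -0.3138] -1.91 rms 0.32
tshort both [0.5174 0.3081] -6.51 rms 1.28
tshort top [0.5148 0.3088] -6.57 rms 0.66
tshort scene [0.5236 0.3041] -6.38 rms 0.6
tlong both [0.5393 0.151 ] 7.61 rms 1.39
tlong top [0.5363 0.1517] 8.23 rms 0.8
tlong scene [0.5452 0.1481] 6.4 rms 0.55
```

```bash
cat > go.py <<'E'
import sys
from h import *
# usage: go.py x y z(TCP) yaw_of_post_deg
def delta(x,y,z,yaw):
    s=get_state(); R=np.array(s["ee_rot"]); p=np.array(s["tool_pos"])
    yx=np.degrees(np.arctan2(R[1,1],R[0,1]))-90
    d=(yaw-yx+90)%180-90
    a=np.radians(d); Rz=np.array([[np.cos(a),-np.sin(a),0],[np.sin(a),np.cos(a),0],[0,0,1]])
    v=np.array([x,y,z])-p
    print("pos",p.round(4),"yaw",yx.round(2),"q6",s["q"][5].round(1),"tilt",R[:2,2].round(4),"F",np.array(s["wrist_force"]).round(2),"grip mm",round(s["grip_width"]*85.4,1),"t",round(s["t"],2))
    print("twist",(-d).round(2),"| cm before twist",(R.T@v*100).round(2),"| cm after twist",((Rz@R).T@v*100).round(2))
if __name__=="__main__": delta(*map(float,sys.argv[1:]))
E
python3 go.py .42 .35 .25 26.8
```

```text
pos [0.1484 0.6583 0.3035] yaw -12.71 q6 -8.6 tilt [-0.0003 -0.0007] F [0.19 0.6  0.53] grip mm 85.4 t 0.3
twist -39.51 | cm before twist [-33.28 -24.1    5.36] | cm after twist [-10.34 -39.76   5.37]
```

play_rows --pt "-3.3 -2.4 0.5 0 8.5" --pt "-3.3 -2.4 0.5 0 8.5" --pt "-3.3 -2.4 0.5 0 8.5" --pt "-3.3 -2.4 0.5 0 8.5" --pt "-3.3 -2.4 0.5 0 8.5" --pt "-3.3 -2.4 0.5 0 8.5" --pt "-3.3 -2.4 0.5 0 8.5" --pt "-3.3 -2.4 0.5 0 8.5" --pt "-3.3 -2.4 0.5 0 8.5" --pt "-3.3 -2.4 0.5 0 8.5" --pt "0 0 0 -8 8.5" --pt "0 0 0 -8 8.5" --pt "0 0 0 -8 8.5" --pt "0 0 0 -8 8.5" --pt "0 0 0 -7.5 8.5" --pt "0 0 0 0 8.5" --squeeze 60

```text
t: 1.9
tool_pos: [0.4283, 0.3392, 0.252]
ee_rot: [[-0.88, -0.474, 0.003], [-0.474, 0.88, 0.003], [-0.004, 0.001, -1.0]]
wrist_force: [0.2, 0.0, -0.1]
grip_width: 0.995
```

```bash
python3 go.py .5347 -.183 .2 26.8
```

```text
pos [0.4283 0.3392 0.252 ] yaw 28.31 q6 -90.6 tilt [0.003  0.0033] F [ 0.17  0.01 -0.08] grip mm 85.0 t 1.9
twist 1.51 | cm before twist [ 15.42 -51.02   5.06] | cm after twist [ 14.07 -51.41   5.06]
```

play_rows --pt "1.3 -4.5 0.4 0 8.5" --pt "1.3 -4.5 0.4 0 8.5" --pt "1.3 -4.5 0.4 0 8.5" --pt "1.3 -4.5 0.4 0 8.5" --pt "1.3 -4.5 0.4 0 8.5" --pt "1.3 -4.5 0.4 0 8.5" --pt "1.3 -4.5 0.4 0 8.5" --pt "1.3 -4.5 0.4 0 8.5" --pt "1.3 -4.5 0.4 0 8.5" --pt "1.3 -4.5 0.4 0 8.5" --pt "1.3 -4.5 0.4 0 8.5" --pt "0 0 0 1.5 8.5" --pt "0 0 0 0 8.5"

```text
t: 3.2
tool_pos: [0.5356, -0.1839, 0.2084]
ee_rot: [[-0.909, -0.417, 0.015], [-0.417, 0.909, 0.004], [-0.015, -0.002, -1.0]]
wrist_force: [-0.1, -0.2, 0.2]
grip_width: 0.997
```

```bash
python3 go.py .5347 -.183 .13 26.8
python3 - <<'E'
from h import *
c=capture("top"); crop(c,"pics/t2.png",300,150,460,270,5)
s=get_state()
c2=capture("scene"); crop(c2,"pics/s_2.png",185,180,345,300,5)
p=s["tool_pos"]; R=s["ee_rot"]
for c in (c,c2): print(w2p(c,[p,p+R[:,2]*.06]))
E
```

```text
pos [ 0.5356 -0.1839  0.2084] yaw 24.67 q6 -144.4 tilt [0.0149 0.0042] F [-0.11 -0.16  0.22] grip mm 85.1 t 3.2
twist -2.13 | cm before twist [0.17 0.14 7.83] | cm after twist [0.16 0.14 7.83]
[[385.51473425 211.8113143 ]
 [381.01720464 215.9706855 ]]
[[257.04885696 195.04121639]
 [261.17378587 209.80731905]]
```

View pics/t2.png

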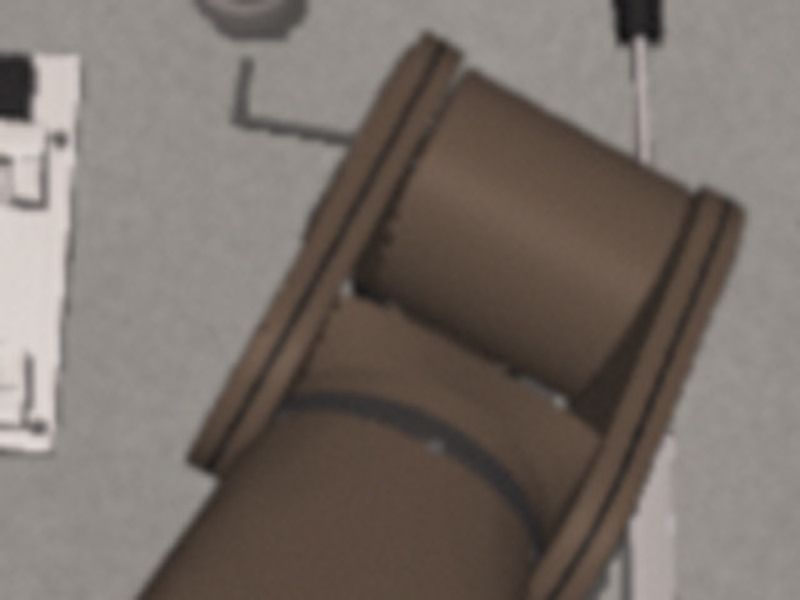

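View pics/s_2.png

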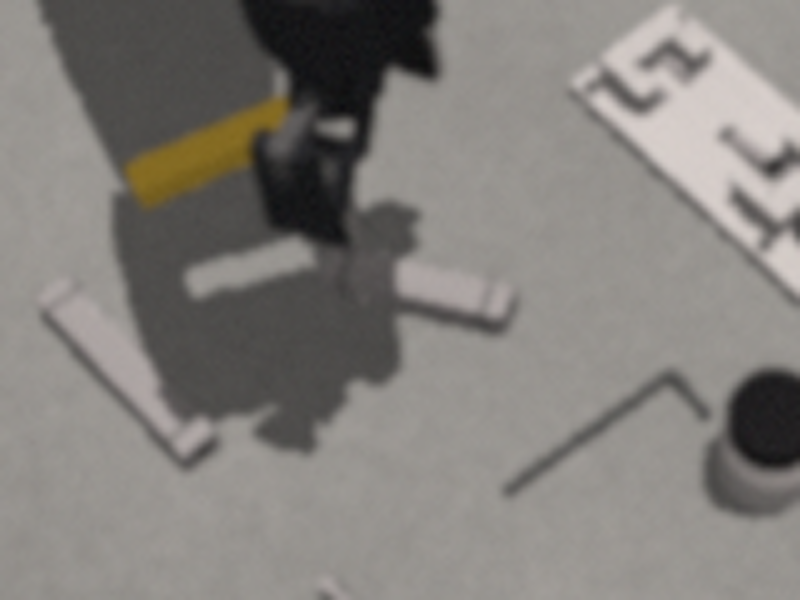

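```bash
sed -i 's/v=np.array(\[x,y,z\])-p/p=p+np.array([*(R[:2,2]*.062),0]); v=np.array([x,y,z])-p/' go.py; python3 go.py .5347 -.183 .12 26.8
```

```text
pos [ 0.5366 -0.1825  0.2086] yaw 24.88 q6 -144.5 tilt [0.0153 0.0037] F [0.67 0.32 0.32] grip mm 84.9 t 3.3
twist -1.92 | cm before twist [0.33 0.06 8.86] | cm after twist [0.33 0.07 8.86]
```

play_rows --pt "0.1 0 1.5 -0.6 6" --pt "0.1 0 1.5 -0.6 6" --pt "0.1 0 1.5 -0.6 6" --pt "0 0 1.5 0 6" --pt "0 0 1.5 0 6" --pt "0 0 1.3 0 6" --pt "0 0 0 0 6"

```text
t: 4.0
tool_pos: [0.5315, -0.1743, 0.1106]
ee_rot: [[-0.887, -0.461, 0.01], [-0.461, 0.887, 0.008], [-0.012, 0.002, -1.0]]
wrist_force: [0.9, 0.0, -1.1]
grip_width: 0.709
```

```bash
python3 go.py .5347 -.183 .075 26.8
python3 - <<'E'
from h import *
c=capture("scene"); crop(c,"pics/s_3.png",205,180,305,260,8)
s=get_state(); p=s["tool_pos"]; R=s["ee_rot"]
print((w2p(c,[p+R[:,2]*.06,p+R[:,2]*.06+R[:,1]*.03,p+R[:,2]*.06-R[:,1]*.03])-[205,180])*8)
E
```

```text
pos [ 0.5321 -0.1738  0.1106] yaw 27.45 q6 -146.7 tilt [0.0098 0.0075] F [ 0.88  0.04 -1.08] grip mm 60.6 t 4.0
twist 0.65 | cm before twist [ 0.23 -0.94  3.56] | cm after twist [ 0.22 -0.95  3.56]
[[504.22702392 373.09459446]
 [535.86454588 292.75067989]
 [471.48626518 456.20706299]]
```

View pics/s_3.png

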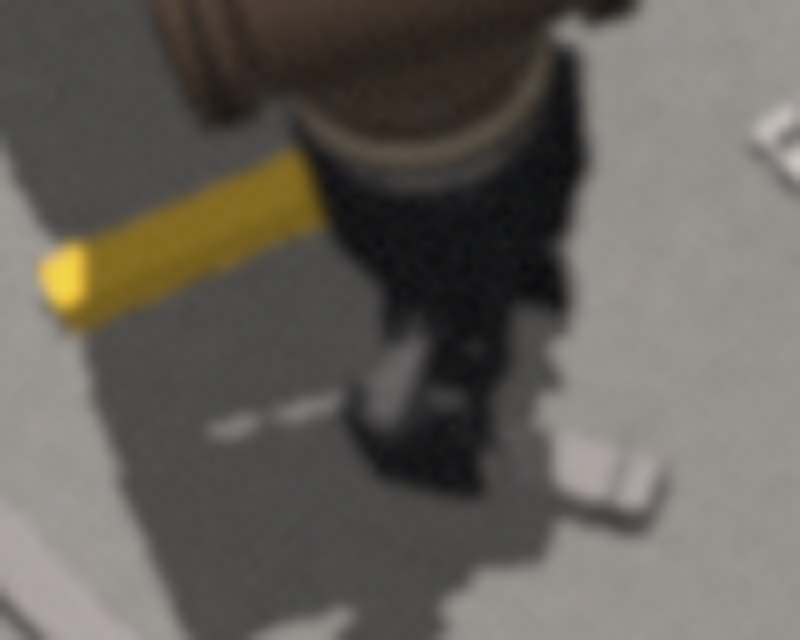

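play_rows --pt "0.1 -0.5 0.5 0.6 6" --pt "0.1 -0.4 0.5 0 6" --pt "0 0 0 0 6"

```text
t: 4.35
tool_pos: [0.5356, -0.1841, 0.1022]
ee_rot: [[-0.892, -0.452, 0.014], [-0.452, 0.892, 0.005], [-0.015, -0.002, -1.0]]
wrist_force: [-0.1, 0.3, 0.8]
grip_width: 0.704
```

```bash
python3 go.py .5347 -.183 .075 26.8
```

```text
pos [ 0.5365 -0.1838  0.1022] yaw 26.85 q6 -146.9 tilt [0.0138 0.0053] F [-0.11  0.28  0.83] grip mm 60.1 t 4.35
twist 0.05 | cm before twist [0.16 0.16 2.72] | cm after twist [0.16 0.16 2.72]
```

play_rows --pt "0.1 -0.1 0.8 0 6" --pt "0 -0.1 0.7 0 6" --pt "0 0 0.6 0 6" --pt "0 0 0 0 6"

```text
t: 4.75
tool_pos: [0.5366, -0.1874, 0.0804]
ee_rot: [[-0.892, -0.451, 0.016], [-0.451, 0.893, 0.004], [-0.016, -0.003, -1.0]]
wrist_force: [-0.3, 0.6, -0.5]
grip_width: 0.703
```

```bash
python3 go.py .5347 -.183 .075 26.8;  python3 - <<'E'
from h import *
c=capture("scene"); crop(c,"pics/s_4.png",205,180,305,260,8)
s=get_state(); p=s["tool_pos"]; R=s["ee_rot"]
E
```

```text
pos [ 0.5376 -0.1872  0.0804] yaw 26.8 q6 -147.1 tilt [0.0158 0.0042] F [-0.26  0.64 -0.5 ] grip mm 60.0 t 4.75
twist 0.0 | cm before twist [0.07 0.5  0.54] | cm after twist [0.07 0.5  0.54]
```

View pics/s_4.png

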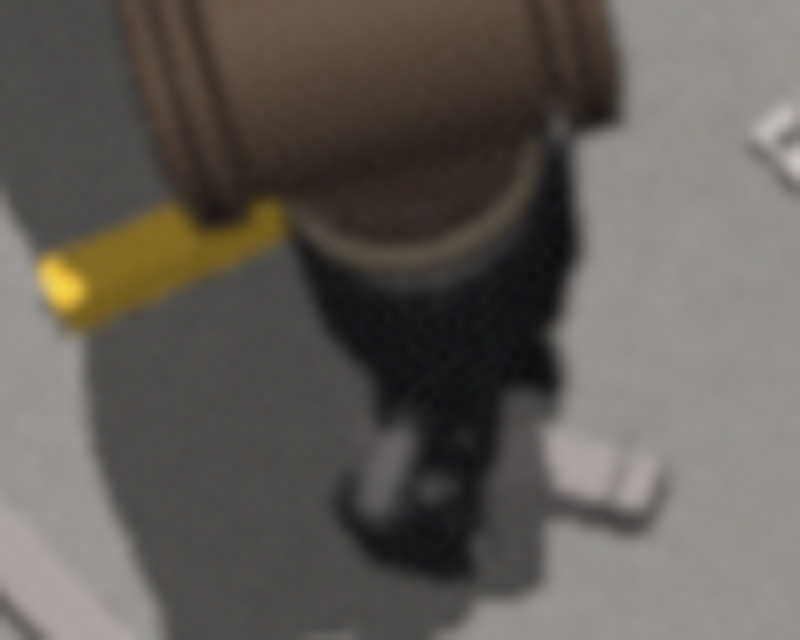

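play_rows --pt "0 0.4 0.3 0 6" --pt "0 0 0.2 0 6" --pt "0 0 0 0 6"

```text
t: 5.1
tool_pos: [0.5352, -0.1836, 0.0758]
ee_rot: [[-0.892, -0.451, 0.017], [-0.451, 0.892, 0.004], [-0.017, -0.005, -1.0]]
wrist_force: [-0.0, 0.2, -0.4]
grip_width: 0.701
```

```bash
python3 go.py .5347 -.183 .075 26.8
```

```text
pos [ 0.5362 -0.1833  0.0758] yaw 26.81 q6 -146.9 tilt [0.017  0.0035] F [-0.03  0.17 -0.35] grip mm 59.8 t 5.1
twist 0.01 | cm before twist [0.12 0.1  0.07] | cm after twist [0.12 0.1  0.07]
```

play_rows --pt "0 0 0 0 3.5" --pt "0 0 0 0 2.6" --pt "0 0 0 0 1" --pt "0 0 0 0 1" --pt "0 0 0 0 1" --pt "0 0 0 0 1" --pt "0 0 0 0 1" --squeeze 70

```text
t: 5.8
tool_pos: [0.5353, -0.1834, 0.0764]
ee_rot: [[-0.892, -0.451, 0.017], [-0.451, 0.892, 0.004], [-0.017, -0.005, -1.0]]
wrist_force: [-0.8, -0.7, -1.0]
grip_width: 0.215
```

```bash
python3 go.py .5347 -.183 .15 26.8
```

```text
pos [ 0.5364 -0.1831  0.0764] yaw 26.83 q6 -146.9 tilt [0.0173 0.0037] F [-0.83 -0.72 -1.  ] grip mm 18.3 t 5.8
twist 0.03 | cm before twist [ 0.02  0.06 -7.37] | cm after twist [ 0.02  0.06 -7.37]
```

play_rows --pt "0 0 -1 0 1" --pt "0 0 -2 0 1" --pt "0 0 -2 0 1" --pt "0 0 -2 0 1" --pt "0 0 -2 0 1" --pt "0 0 0 0 1" --pt "0 0 0 0 1"

```text
t: 6.5
tool_pos: [0.5296, -0.1817, 0.1657]
ee_rot: [[-0.892, -0.451, 0.006], [-0.451, 0.892, 0.009], [-0.01, 0.006, -1.0]]
wrist_force: [-0.7, 0.4, -3.5]
grip_width: 0.217
```

```bash
python3 go.py .5347 -.183 .15 26.8
python3 - <<'E'
from h import *
c=capture("scene"); crop(c,"pics/s_5.png",195,160,315,250,6.6)
c=capture("top"); crop(c,"pics/t_5.png",320,150,440,240,6.6)
E
```

```text
pos [ 0.53   -0.1811  0.1657] yaw 26.83 q6 -146.8 tilt [0.0062 0.0093] F [-0.68  0.38 -3.52] grip mm 18.5 t 6.5
twist 0.03 | cm before twist [-0.32 -0.39  1.57] | cm after twist [-0.32 -0.39  1.57]
```

View pics/s_5.png

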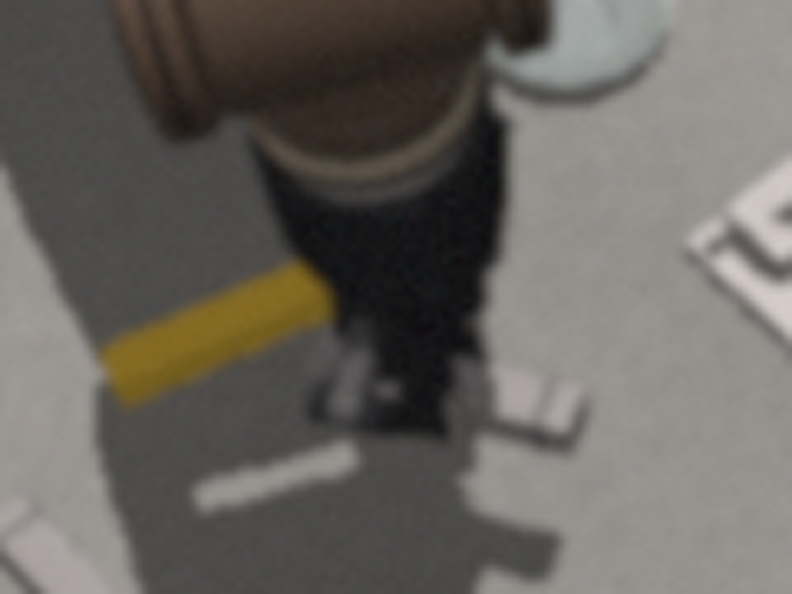

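View pics/t_5.png

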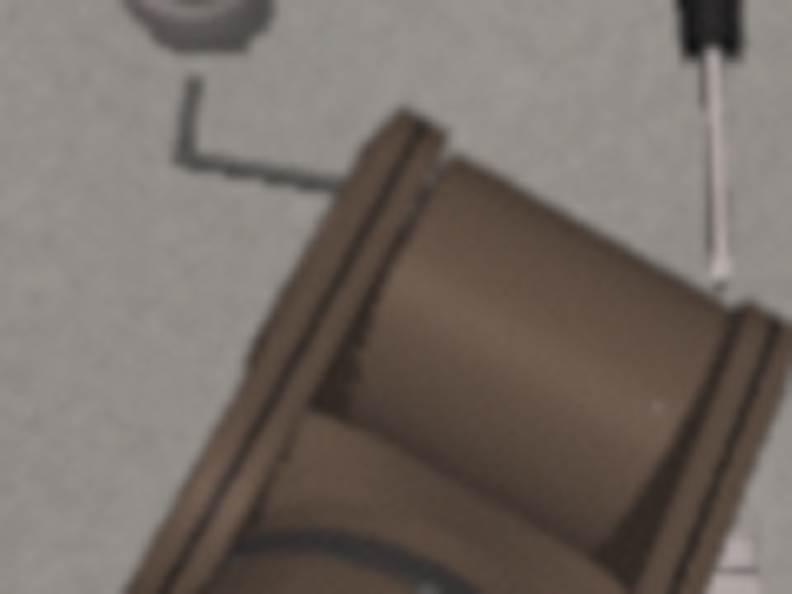

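Run:
```python
from h import *
c=capture("scene"); s=get_state(); p=np.array(s["tool_pos"]); R=np.array(s["ee_rot"])
im=c["image"][160:250,195:315,::-1]; f=6.6
big0=cv2.resize(im,None,fx=f,fy=f,interpolation=cv2.INTER_CUBIC)
outs=[]
for off,col in ((0,(0,0,255)),(.008,(0,255,0))):
    b=big0
    # tool frame: x_tool = -post dir; post bottom at 0.0764 ahead of TCP (when TCP z .0764, floor 0)
    L=np.array([[sx*.05-off,sy*.01,zz] for zz in (.0764,.0564) for sx,sy in ((1,1),(1,-1),(-1,-1),(-1,1))])
    q=(w2p(c,p+L@R.T)-[195,160]+.5)*f-.5
    cv2.polylines(b,[q[4:].astype(np.int32)],True,col,1); cv2.polylines(b,[q[:4].astype(np.int32)],True,col,1)
cv2.imwrite("pics/s_6.png",big0)
```

```text
(no output)
```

View pics/s_6.png

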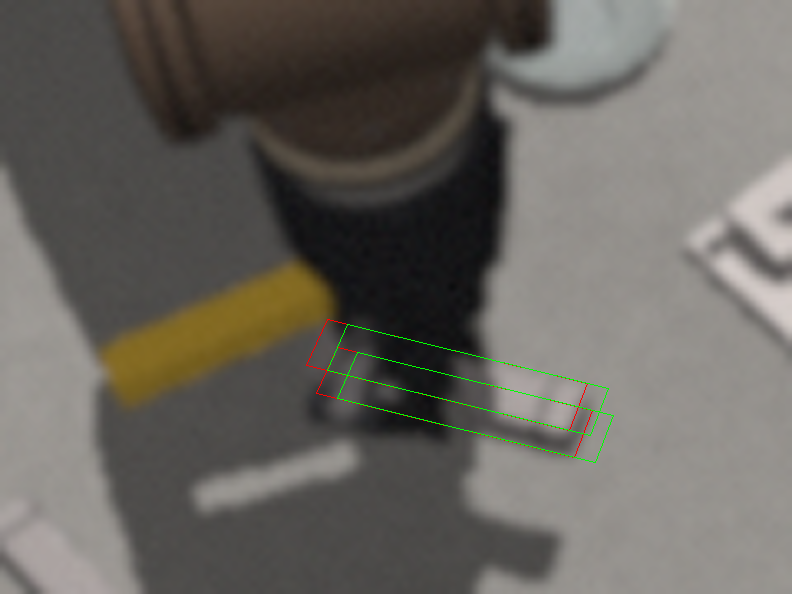

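play_rows --pt "0 0 0 6 1" --pt "0 0 0 6 1" --pt "0 0 0 6 1" --pt "0 0 0 6 1" --pt "0 0 0 6 1" --pt "0 0 0 0 1"

```text
t: 7.25
tool_pos: [0.5259, -0.1797, 0.1562]
ee_rot: [[-0.997, 0.076, -0.008], [0.076, 0.997, 0.017], [0.009, 0.017, -1.0]]
wrist_force: [0.7, 0.2, -3.7]
grip_width: 0.212
```

```bash
python3 go.py .5852 -.005 .15 -4.1
```

```text
pos [ 0.5254 -0.1787  0.1562] yaw -4.37 q6 -115.6 tilt [-0.0081  0.0173] F [ 0.66  0.25 -3.75] grip mm 18.1 t 7.25
twist -0.27 | cm before twist [-4.65 17.76  0.87] | cm after twist [-4.73 17.74  0.87]
```

play_rows --pt "-0.9 3.5 0 0 1" --pt "-0.9 3.5 0 0 1" --pt "-0.9 3.5 0 0 1" --pt "-0.9 3.5 0 0 1" --pt "-0.9 3.5 0 0 1" --pt "0 0 0 0 1" --pt "0 0 0 0 1"

```text
t: 7.95
tool_pos: [0.5831, -0.003, 0.1522]
ee_rot: [[-0.998, 0.062, -0.017], [0.062, 0.998, 0.019], [0.018, 0.018, -1.0]]
wrist_force: [-0.1, 0.3, -3.8]
grip_width: 0.212
```

```bash
python3 go.py .5852 -.005 .12 -4.1
```

```text
pos [ 0.5821 -0.0018  0.1522] yaw -3.58 q6 -97.6 tilt [-0.0169  0.0193] F [-0.12  0.34 -3.83] grip mm 18.1 t 7.95
twist 0.52 | cm before twist [-0.39 -0.36  3.21] | cm after twist [-0.39 -0.36  3.21]
```

```bash
python3 -c "
from h import *
print(get_state()['q'].round(2))"
cat > ov.py <<'E'
import sys
from h import *
# overlay: held post (len), gauge outline; args: name half_len bottom_ahead gx gy gyaw x0 y0 x1 y1 f
def draw(cn,name,hl,ahead,g,box,f,off=0):
    c=capture(cn); s=get_state(); p=np.array(s["tool_pos"]); R=np.array(s["ee_rot"])
    x0,y0,x1,y1=box
    b=cv2.resize(c["image"][y0:y1,x0:x1,::-1],None,fx=f,fy=f,interpolation=cv2.INTER_CUBIC)
    tr=lambda P:((w2p(c,P)-[x0,y0]+.5)*f-.5).astype(np.int32)
    if hl:
        L=np.array([[sx*hl-off,sy*.01,zz] for zz in (ahead,ahead-.02) for sx,sy in ((1,1),(1,-1),(-1,-1),(-1,1))])
        q=tr(p+L@R.T); cv2.polylines(b,[q[:4]],True,(0,0,255),1); cv2.polylines(b,[q[4:]],True,(0,0,255),1)
    a=np.radians(g[2]); Rz=np.array([[np.cos(a),-np.sin(a),0],[np.sin(a),np.cos(a),0],[0,0,1]])
    for P in ([[.109,.04,.01],[.109,-.04,.01],[-.079,-.04,.01],[-.079,.04,.01]],[[.054,.013,.03],[.054,-.013,.03],[-.054,-.013,.03],[-.054,.013,.03]]):
        cv2.polylines(b,[tr(np.array(P)@Rz.T+[g[0],g[1],0])],True,(0,255,0),1)
    cv2.imwrite(name,b)
E
python3 -c "
from ov import *
draw('scene','pics/s_7.png',.05,.0764,(.5852,-.005,-4.1),(280,150,390,250),7)"
```

```text
[-10.53  15.14 109.09   1.09  56.93 -97.57]
```

View pics/s_7.png

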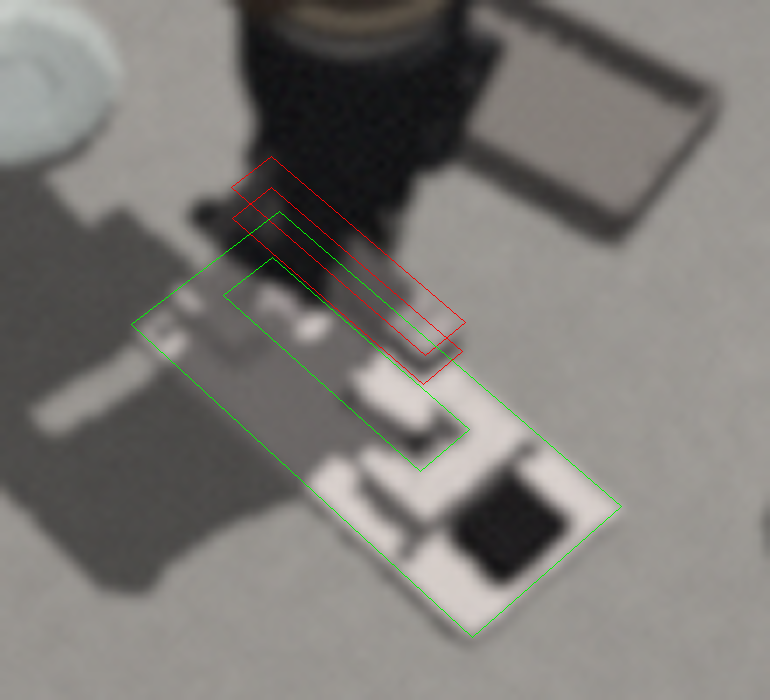

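play_rows --pt "-0.2 -0.2 0.8 0.5 1" --pt "-0.2 -0.2 0.8 0 1" --pt "0 0 0.8 0 1" --pt "0 0 0.6 0 1" --pt "0 0 0 0 1"

```text
t: 8.5
tool_pos: [0.585, -0.0109, 0.1177]
ee_rot: [[-0.997, 0.077, -0.02], [0.076, 0.997, 0.02], [0.022, 0.018, -1.0]]
wrist_force: [-0.0, 0.2, -4.1]
grip_width: 0.21
```

```bash
python3 go.py .5855 -.005 .112 -4.1;python3 -c "
from ov import *
draw('scene','pics/s_8.png',.05,.0764,(.5855,-.005,-4.1),(290,160,390,250),8)"
```

```text
pos [ 0.5838 -0.0097  0.1177] yaw -4.41 q6 -97.6 tilt [-0.0201  0.02  ] F [-0.04  0.19 -4.1 ] grip mm 18.0 t 8.5
twist -0.31 | cm before twist [-0.15  0.47  0.57] | cm after twist [-0.15  0.47  0.57]
```

View pics/s_8.png

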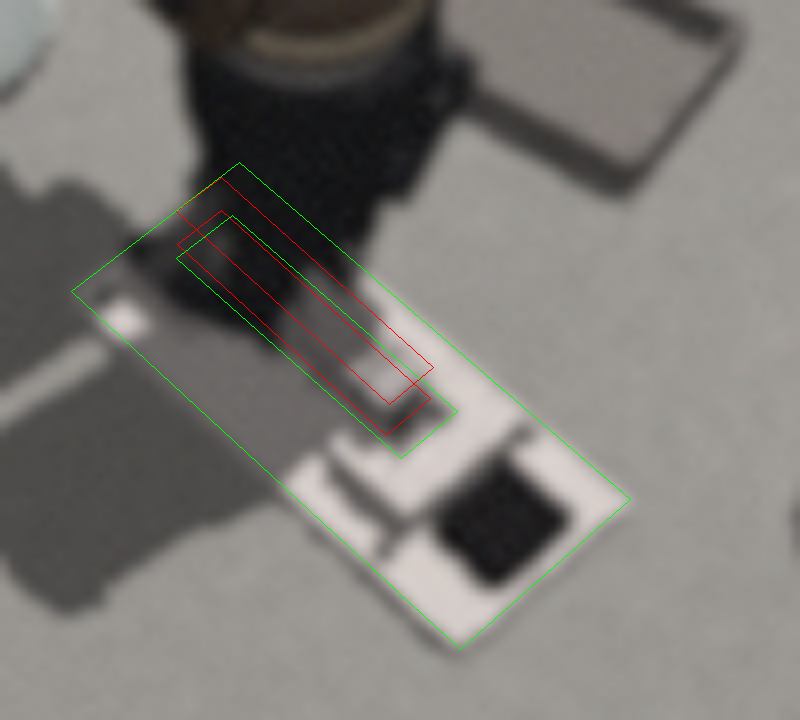

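play_rows --pt "-0.1 0.3 0.2 0 1" --pt "-0.1 0.1 0.2 0 1" --pt "0 0 0 0 1"

```text
t: 8.85
tool_pos: [0.5881, -0.0069, 0.1145]
ee_rot: [[-0.997, 0.077, -0.018], [0.077, 0.997, 0.02], [0.02, 0.018, -1.0]]
wrist_force: [-0.0, -0.3, -2.6]
grip_width: 0.212
```

```bash
python3 go.py .5855 -.005 .108 -4.1;python3 -c "
from ov import *
draw('scene','pics/s_9.png',.05,.0764,(.5855,-.005,-4.1),(290,160,390,250),8)"
```

```text
pos [ 0.587  -0.0057  0.1145] yaw -4.41 q6 -97.1 tilt [-0.0181  0.0197] F [-0.01 -0.33 -2.61] grip mm 18.1 t 8.85
twist -0.31 | cm before twist [0.14 0.05 0.65] | cm after twist [0.14 0.05 0.65]
```

View pics/s_9.png

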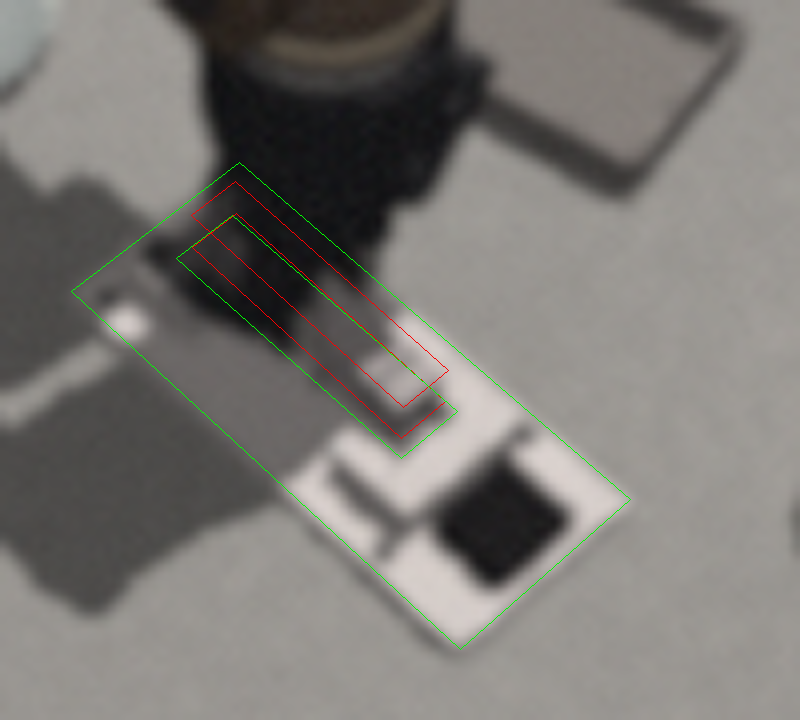

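play_rows --pt "0.1 0 0.4 0 1" --pt "0 0.1 0.3 0 1" --pt "0 0 0 0 1"

```text
t: 9.2
tool_pos: [0.5873, -0.0054, 0.1077]
ee_rot: [[-0.997, 0.076, -0.017], [0.076, 0.997, 0.019], [0.018, 0.018, -1.0]]
wrist_force: [-0.3, -0.8, -3.3]
grip_width: 0.212
```

```bash
python3 go.py .5857 -.005 .0904 -4.1
```

```text
pos [ 0.5863 -0.0042  0.1077] yaw -4.38 q6 -97.0 tilt [-0.0168  0.0194] F [-0.26 -0.85 -3.34] grip mm 18.1 t 9.2
twist -0.28 | cm before twist [ 0.02 -0.12  1.73] | cm after twist [ 0.02 -0.12  1.73]
```

play_rows --pt "0 -0.1 0.3 0 1" --pt "0 0 0.3 0 1" --pt "0 0 0 0 1"

```text
t: 9.5
tool_pos: [0.5872, -0.0063, 0.1012]
ee_rot: [[-0.997, 0.076, -0.017], [0.076, 0.997, 0.019], [0.018, 0.018, -1.0]]
wrist_force: [0.1, 0.7, -3.4]
grip_width: 0.213
```

```bash
python3 go.py .5857 -.005 .0904 -4.1;python3 -c "
from ov import *
draw('scene','pics/s_10.png',.05,.0764,(.5855,-.005,-4.1),(290,160,390,250),8)"
```

```text
pos [ 0.5861 -0.0052  0.1012] yaw -4.37 q6 -97.2 tilt [-0.0165  0.0193] F [ 0.13  0.71 -3.41] grip mm 18.2 t 9.5
twist -0.27 | cm before twist [ 0.02 -0.01  1.08] | cm after twist [ 0.02 -0.01  1.08]
```

View pics/s_10.png

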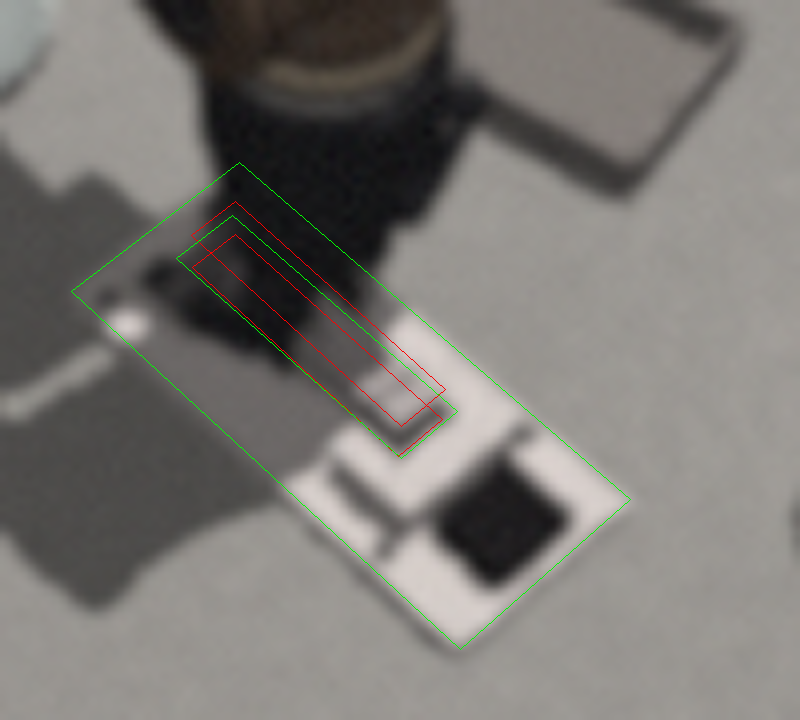

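play_rows --pt "0 0 0.3 0 1" --pt "0 0 0.3 0 1" --pt "0 0 0.2 0 1" --pt "0 0 0 0 1"

```text
t: 9.95
tool_pos: [0.5876, -0.0064, 0.0932]
ee_rot: [[-0.997, 0.076, -0.015], [0.076, 0.997, 0.019], [0.016, 0.018, -1.0]]
wrist_force: [0.8, 0.6, -3.6]
grip_width: 0.216
```

```bash
python3 go.py .5857 -.005 .0904 -4.1
```

```text
pos [ 0.5867 -0.0052  0.0932] yaw -4.38 q6 -97.2 tilt [-0.0149  0.019 ] F [ 0.8   0.57 -3.64] grip mm 18.4 t 9.95
twist -0.28 | cm before twist [0.1  0.01 0.28] | cm after twist [0.1  0.01 0.28]
```

play_rows --pt "0.1 0 0.15 0 1" --pt "0 0 0.1 0 1" --pt "0 0 0 0 1"

```text
t: 10.25
tool_pos: [0.587, -0.0063, 0.0919]
ee_rot: [[-0.997, 0.076, -0.014], [0.076, 0.997, 0.019], [0.016, 0.018, -1.0]]
wrist_force: [-0.2, -0.0, -2.5]
grip_width: 0.213
```

```bash
python3 go.py .5857 -.005 .0904 -4.1
```

```text
pos [ 0.5861 -0.0052  0.0919] yaw -4.37 q6 -97.2 tilt [-0.0144  0.0188] F [-0.15 -0.   -2.52] grip mm 18.2 t 10.25
twist -0.27 | cm before twist [0.04 0.01 0.15] | cm after twist [0.04 0.01 0.15]
```

play_rows --pt "0 0 0.15 0 1" --pt "0 0 0.1 0 1" --pt "0 0 0 0 1"

```text
t: 10.55
tool_pos: [0.5874, -0.0063, 0.0919]
ee_rot: [[-0.997, 0.076, -0.015], [0.076, 0.997, 0.018], [0.016, 0.017, -1.0]]
wrist_force: [-0.8, -0.0, -1.6]
grip_width: 0.212
```

```bash
python3 go.py .5857 -.005 .0904 -4.1
```

```text
pos [ 0.5864 -0.0052  0.0919] yaw -4.35 q6 -97.2 tilt [-0.0149  0.0184] F [-0.76 -0.01 -1.57] grip mm 18.1 t 10.55
twist -0.25 | cm before twist [0.07 0.01 0.15] | cm after twist [0.07 0.01 0.15]
```

play_rows --pt "0 0 0 0 2.2" --pt "0 0 0 0 2.6" --pt "0 0 0 0 3" --pt "0 0 0 0 3.2" --pt "0 0 0 0 3.2" --pt "0 0 0 0 3.2"

```text
t: 11.15
tool_pos: [0.589, -0.0066, 0.0926]
ee_rot: [[-0.997, 0.076, -0.01], [0.076, 0.997, 0.018], [0.011, 0.017, -1.0]]
wrist_force: [0.6, 0.2, -0.1]
grip_width: 0.374
```

```bash
python3 go.py .5857 -.005 .0904 -4.1;python3 -c "
from ov import *
draw('scene','pics/s_11.png',0,.0764,(.5855,-.005,-4.1),(290,160,390,250),8)"
```

```text
pos [ 0.5884 -0.0055  0.0926] yaw -4.36 q6 -97.2 tilt [-0.0098  0.0178] F [ 0.65  0.16 -0.07] grip mm 31.9 t 11.15
twist -0.26 | cm before twist [0.27 0.03 0.22] | cm after twist [0.27 0.03 0.22]
```

View pics/s_11.png

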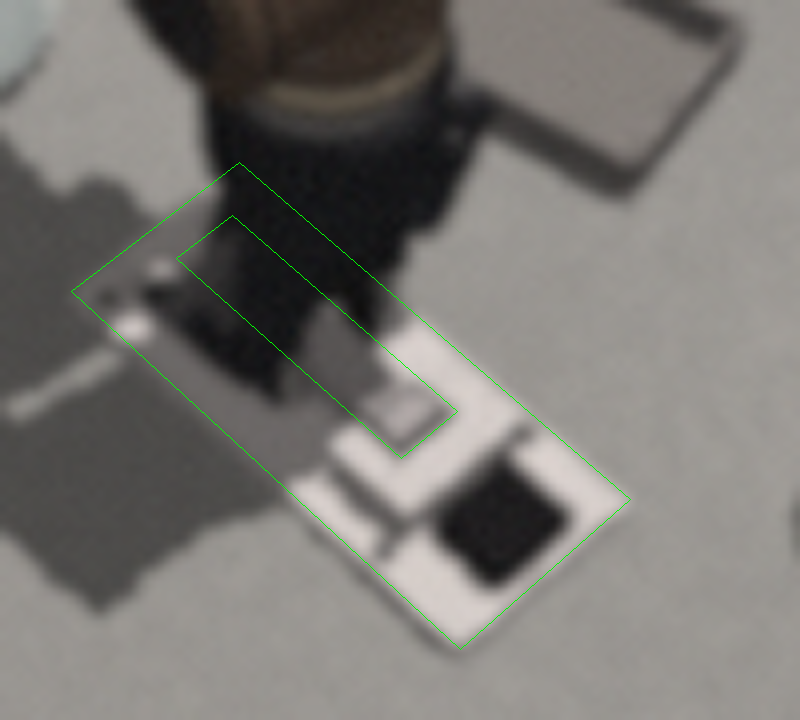

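play_rows --pt "0 0 -2 0 3.5" --pt "0 0 -4 0 4" --pt "0 0 -4 0 4" --pt "0 3 -3 0 4" --pt "0 4.5 0 0 4" --pt "0 4.5 0 0 4" --pt "0 4.5 0 0 4" --pt "0 4.5 0 0 4"

```text
t: 12.0
tool_pos: [0.6082, 0.2014, 0.2324]
ee_rot: [[-0.996, 0.087, -0.008], [0.087, 0.996, 0.019], [0.01, 0.018, -1.0]]
wrist_force: [0.7, 0.2, 0.2]
grip_width: 0.469
```

```bash
python3 go.py .5857 -.005 .0904 -4.1;python3 -c "
from ov import *
draw('scene','pics/s_12.png',0,.0764,(.5855,-.005,-4.1),(290,160,390,250),7)
draw('top','pics/t_12.png',0,.0764,(.5840,-.005,-4.1),(260,145,340,245),6)"
```

```text
pos [0.6077 0.2026 0.2324] yaw -5.01 q6 -76.6 tilt [-0.0082  0.0192] F [0.73 0.24 0.17] grip mm 40.0 t 12.0
twist -0.91 | cm before twist [  0.25 -21.13  13.82] | cm after twist [  0.58 -21.13  13.82]
```

View pics/s_12.png

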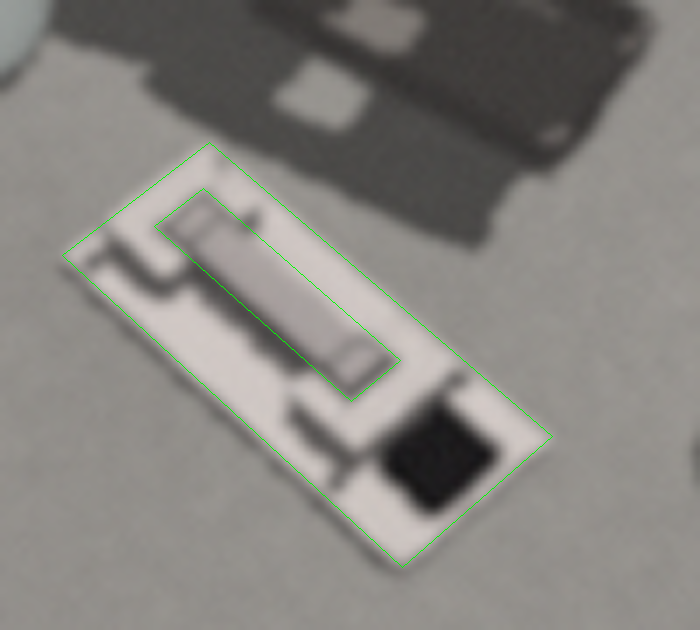

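View pics/t_12.png

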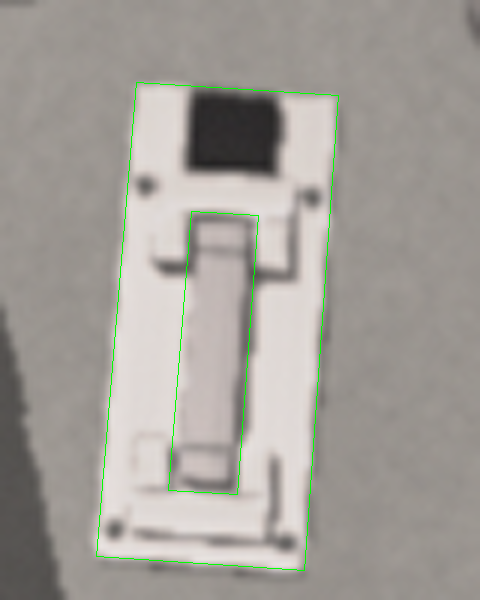

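```bash
python3 -c "
from fit import *
for cn,g,box,f,n in (('scene',(.5862,-.0058,-4.1),(300,175,350,235),12,'s_13'),('top',(.5837,-.005,-4.1),(275,175,315,235),10,'t_13')):
    c=capture(cn); x0,y0,x1,y1=box
    b=cv2.resize(c['image'][y0:y1,x0:x1,::-1],None,fx=f,fy=f,interpolation=cv2.INTER_CUBIC)
    a=np.radians(g[2]);R=np.array([[np.cos(a),-np.sin(a),0],[np.sin(a),np.cos(a),0],[0,0,1]])
    for z,col in ((.034,(0,0,255)),(.045,(255,0,0))):
        P=rect(-.05,.05,.01,z)@R.T+[g[0],g[1],0]
        cv2.polylines(b,[((w2p(c,P)-[x0,y0]+.5)*f-.5).astype(np.int32)],True,col,1)
    cv2.imwrite(f'pics/{n}.png',b)
"
```

```text
(no output)
```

View pics/s_13.png

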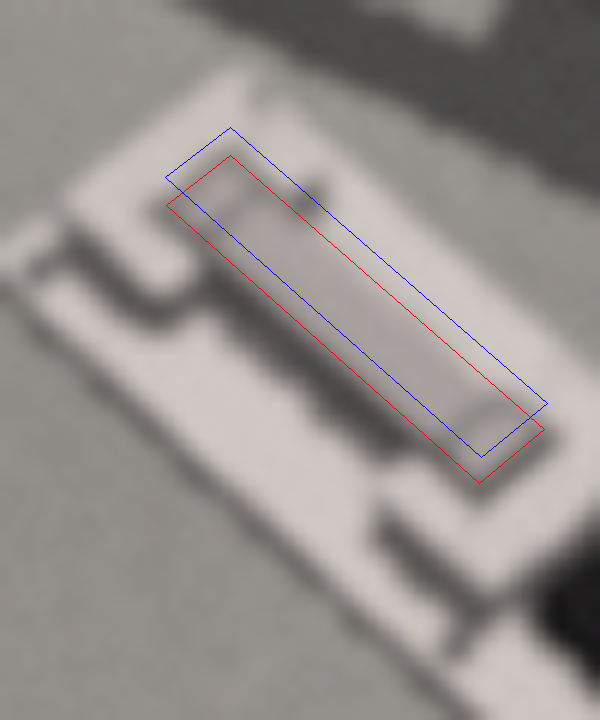

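View pics/t_13.png

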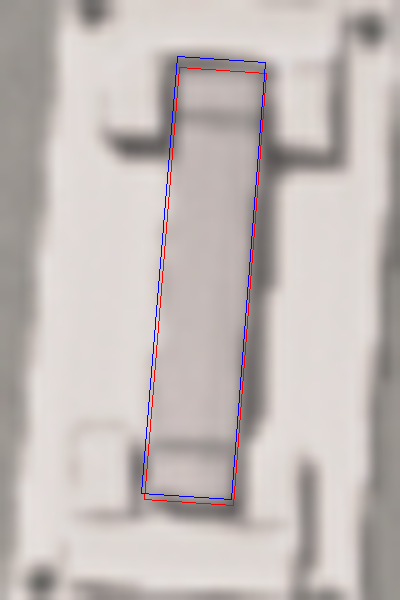

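play_rows --pt "0.3 -4.2 0.8 0 5" --pt "0.1 -4.2 0.8 0 5" --pt "0.1 -4.2 0.8 0 5" --pt "0 -4.2 0.8 0 5" --pt "0 -4.2 0.8 -0.9 5" --pt "0 0 0 0 5"

```text
t: 12.8
tool_pos: [0.5823, -0.0201, 0.1861]
ee_rot: [[-0.997, 0.073, -0.009], [0.072, 0.997, 0.017], [0.01, 0.016, -1.0]]
wrist_force: [0.6, -0.3, 0.6]
grip_width: 0.589
```

```bash
python3 go.py .5862 -.005 .12 -4.2
```

```text
pos [ 0.5818 -0.0191  0.1861] yaw -4.16 q6 -98.6 tilt [-0.0089  0.0172] F [ 0.61 -0.26  0.57] grip mm 50.3 t 12.8
twist 0.04 | cm before twist [-0.4   1.33  6.63] | cm after twist [-0.4   1.33  6.63]
```

play_rows --pt "-0.2 0.7 1.5 0 5" --pt "-0.2 0.6 1.5 0 5" --pt "0 0 1.5 0 5" --pt "0 0 1.0 0 5" --pt "0 0 0.8 0 5" --pt "0 0 0 0 5"

```text
t: 13.4
tool_pos: [0.5854, -0.004, 0.116]
ee_rot: [[-0.997, 0.074, -0.013], [0.073, 0.997, 0.019], [0.014, 0.018, -1.0]]
wrist_force: [-0.0, -0.2, -0.3]
grip_width: 0.583
```

```bash
python3 go.py .5862 -.005 .0915 -4.2
```

```text
pos [ 0.5847 -0.0029  0.116 ] yaw -4.22 q6 -97.1 tilt [-0.0127  0.0185] F [-0.01 -0.18 -0.33] grip mm 49.8 t 13.4
twist -0.02 | cm before twist [-0.2  -0.24  2.44] | cm after twist [-0.2  -0.24  2.44]
```

play_rows --pt "-0.1 -0.1 0.8 0 5" --pt "-0.1 0 0.8 0 5" --pt "0 0 0.6 0 5" --pt "0 0 0 0 5"

```text
t: 13.8
tool_pos: [0.588, -0.0041, 0.0928]
ee_rot: [[-0.997, 0.072, -0.011], [0.072, 0.997, 0.018], [0.012, 0.017, -1.0]]
wrist_force: [-0.8, 1.0, -0.0]
grip_width: 0.588
```

```bash
python3 go.py .5862 -.005 .0915 -4.2
```

```text
pos [ 0.5873 -0.003   0.0928] yaw -4.14 q6 -97.2 tilt [-0.011   0.0182] F [-0.82  1.01 -0.  ] grip mm 50.2 t 13.8
twist 0.06 | cm before twist [ 0.09 -0.21  0.13] | cm after twist [ 0.09 -0.21  0.13]
```

play_rows --pt "0.1 -0.2 0.1 0 4" --pt "0 0 0 0 3" --pt "0 0 0 0 2.4" --pt "0 0 0 0 1" --pt "0 0 0 0 1" --pt "0 0 0 0 1" --pt "0 0 0 0 1" --pt "0 0 -1 0 1" --pt "0 0 -1.5 0 1" --pt "0 0 -2 0 1" --pt "0 0 -3 0 1" --pt "0 0 -3 0 1" --pt "0 0 0 0 1"

```text
t: 15.1
tool_pos: [0.5861, -0.0082, 0.2018]
ee_rot: [[-0.997, 0.072, -0.015], [0.072, 0.997, 0.019], [0.017, 0.018, -1.0]]
wrist_force: [0.9, 0.2, -3.4]
grip_width: 0.209
```

```bash
python3 go.py .5175 .308 .18 -6.5;python3 -c "
from ov import *
draw('scene','pics/s_14.png',.05,.0775,(.5855,-.005,-4.1),(280,130,390,250),5)"
```

```text
pos [ 0.5851 -0.007   0.2018] yaw -4.15 q6 -97.3 tilt [-0.0155  0.0187] F [ 0.87  0.19 -3.42] grip mm 17.9 t 15.1
twist 2.35 | cm before twist [ 8.98 30.89  2.87] | cm after twist [10.23 30.49  2.89]
```

View pics/s_14.png

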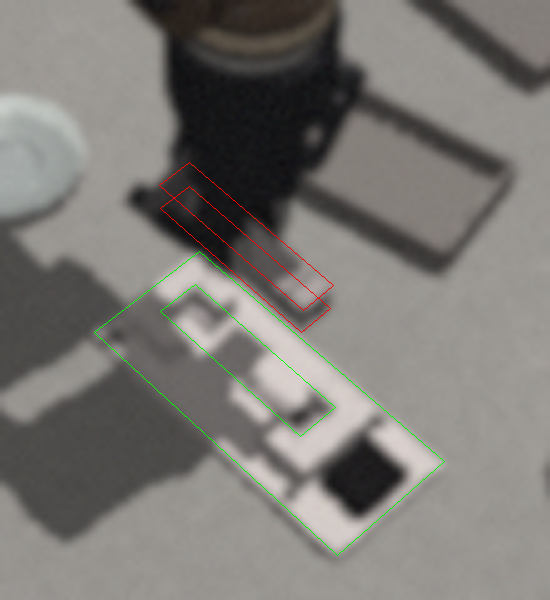

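play_rows --pt "1.1 3.8 0 0 1" --pt "1.1 3.8 0 0 1" --pt "1.1 3.8 0 0 1" --pt "1.1 3.8 0 0 1" --pt "1.1 3.8 0 0 1" --pt "1.1 3.8 0 0 1" --pt "1.1 3.8 0 0 1" --pt "1.1 3.8 0 0 1" --pt "0 0 0 0 1" --pt "0 0 0 0 1"

```text
t: 16.15
tool_pos: [0.5065, 0.3097, 0.1859]
ee_rot: [[-0.996, 0.077, -0.05], [0.076, 0.997, 0.012], [0.051, 0.008, -0.999]]
wrist_force: [-0.2, -1.2, -3.9]
grip_width: 0.213
```

```bash
python3 go.py .518 .3075 .12 -6.5
```

```text
pos [0.5034 0.3104 0.1859] yaw -4.41 q6 -65.4 tilt [-0.05   0.012] F [-0.17 -1.19 -3.92] grip mm 18.2 t 16.15
twist 2.09 | cm before twist [-1.81 -0.23  6.5 ] | cm after twist [-1.82 -0.18  6.5 ]
```

play_rows --pt "-0.9 -0.1 1.2 1 1" --pt "-0.9 -0.1 1.2 1 1" --pt "0 0 1.2 0 1" --pt "0 0 1.2 0 1" --pt "0 0 0.8 0 1" --pt "0 0 0 0 1"

```text
t: 16.75
tool_pos: [0.5199, 0.3018, 0.12]
ee_rot: [[-0.991, 0.117, -0.059], [0.117, 0.993, 0.008], [0.06, 0.001, -0.998]]
wrist_force: [0.1, 0.2, -3.2]
grip_width: 0.209
```

```bash
python3 go.py .518 .3075 .083 -6.5; python3 -c "
from ov import *
draw('scene','pics/s_15.png',.05,.0775,(.5855,-.005,-4.1),(330,80,430,180),6)"
```

```text
pos [0.5163 0.3023 0.12  ] yaw -6.75 q6 -64.4 tilt [-0.0594  0.0082] F [ 0.08  0.17 -3.15] grip mm 17.9 t 16.75
twist -0.25 | cm before twist [-0.33  0.53  3.69] | cm after twist [-0.34  0.53  3.69]
```

View pics/s_15.png

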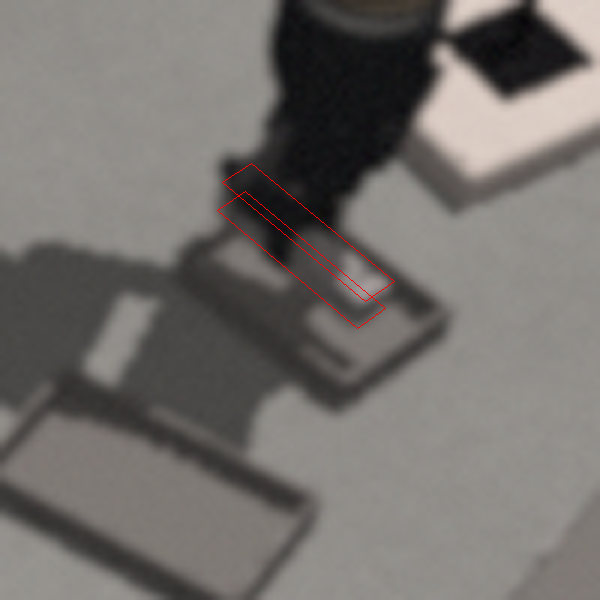

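play_rows --pt "-0.2 0.3 1.0 0 1" --pt "-0.1 0.2 1.0 0 1" --pt "0 0 0.6 0 1" --pt "0 0 0.4 0 1" --pt "0 0 0 0 1"

```text
t: 17.3
tool_pos: [0.5231, 0.3081, 0.0897]
ee_rot: [[-0.992, 0.117, -0.055], [0.116, 0.993, 0.01], [0.056, 0.003, -0.998]]
wrist_force: [0.3, -0.4, -3.7]
grip_width: 0.214
```

```bash
python3 go.py .518 .3075 .083 -6.5; python3 -c "
from ov import *
draw('scene','pics/s_16.png',.05,.0775,(.5855,-.005,-4.1),(330,80,430,180),6)"
```

```text
pos [0.5197 0.3087 0.0897] yaw -6.7 q6 -64.1 tilt [-0.0551  0.0098] F [ 0.26 -0.37 -3.7 ] grip mm 18.2 t 17.3
twist -0.2 | cm before twist [ 0.12 -0.15  0.67] | cm after twist [ 0.12 -0.15  0.67]
```

View pics/s_16.png

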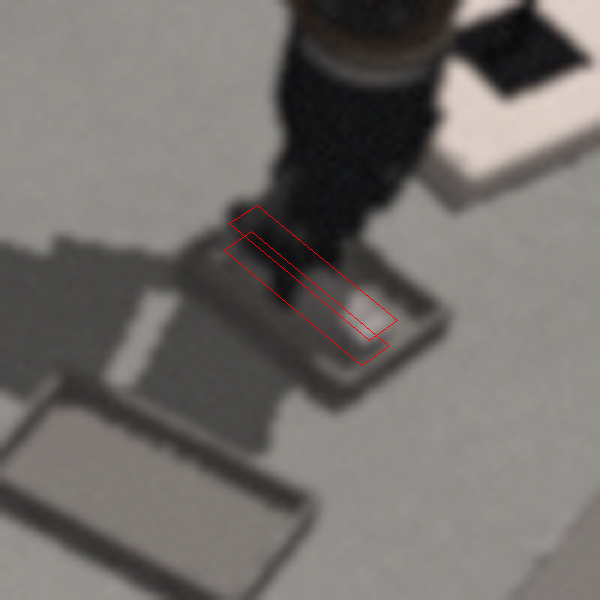

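play_rows --pt "0 0 0.3 0 1" --pt "0 0 0.2 0 1" --pt "0 0 0.2 0 1" --pt "0 0 0 0 1"

```text
t: 17.75
tool_pos: [0.5239, 0.3087, 0.0846]
ee_rot: [[-0.992, 0.117, -0.052], [0.116, 0.993, 0.011], [0.053, 0.005, -0.999]]
wrist_force: [-0.8, -0.3, -1.9]
grip_width: 0.212
```

```bash
python3 go.py .519 .3075 .083 -6.5
```

```text
pos [0.5207 0.3094 0.0846] yaw -6.69 q6 -64.1 tilt [-0.0522  0.0109] F [-0.81 -0.25 -1.85] grip mm 18.1 t 17.75
twist -0.19 | cm before twist [ 0.13 -0.21  0.17] | cm after twist [ 0.14 -0.21  0.17]
```

Contact has started. I'll press slightly to level it.

play_rows --pt "0 0 0.3 0 1" --pt "0 0 0.3 0 1" --pt "0 0 0 0 1"

```text
t: 18.05
tool_pos: [0.5246, 0.3094, 0.0839]
ee_rot: [[-0.992, 0.116, -0.053], [0.116, 0.993, 0.011], [0.053, 0.004, -0.999]]
wrist_force: [0.9, -0.7, -3.1]
grip_width: 0.209
```

```bash
python3 go.py .519 .3075 .083 -6.5
```

```text
pos [0.5213 0.3101 0.0839] yaw -6.68 q6 -64.1 tilt [-0.0525  0.0106] F [ 0.94 -0.66 -3.09] grip mm 17.9 t 18.05
twist -0.18 | cm before twist [ 0.19 -0.28  0.1 ] | cm after twist [ 0.19 -0.28  0.1 ]
```

play_rows --pt "0 0 0.1 0 2.0" --pt "0 0 0 0 2.2" --pt "0 0 0 0 2.4" --pt "0 0 0 0 2.7" --pt "0 0 0 0 3" --pt "0 0 0 0 3.2" --pt "0 0 -0.5 0 3.2" --pt "0 0 -1.5 0 3.2" --pt "0 0 -3 0 3.2" --pt "0 0 -4 0 3.2" --pt "0 0 -4 0 4"

```text
t: 19.15
tool_pos: [0.5294, 0.307, 0.2132]
ee_rot: [[-0.991, 0.117, -0.061], [0.116, 0.993, 0.008], [0.062, 0.0, -0.998]]
wrist_force: [0.6, 0.6, 0.3]
grip_width: 0.471
```

```bash
python3 go.py .5 -.05 .22 -6.5; python3 -c "
from ov import *
draw('scene','pics/s_17.png',0,.0775,(.5855,-.005,-4.1),(330,80,430,180),6)"
```

```text
pos [0.5255 0.3074 0.2132] yaw -6.7 q6 -63.9 tilt [-0.0615  0.0075] F [0.55 0.61 0.27] grip mm 40.2 t 19.15
twist -0.2 | cm before twist [ -1.59 -35.8   -0.79] | cm after twist [ -1.46 -35.8   -0.78]
```

View pics/s_17.png

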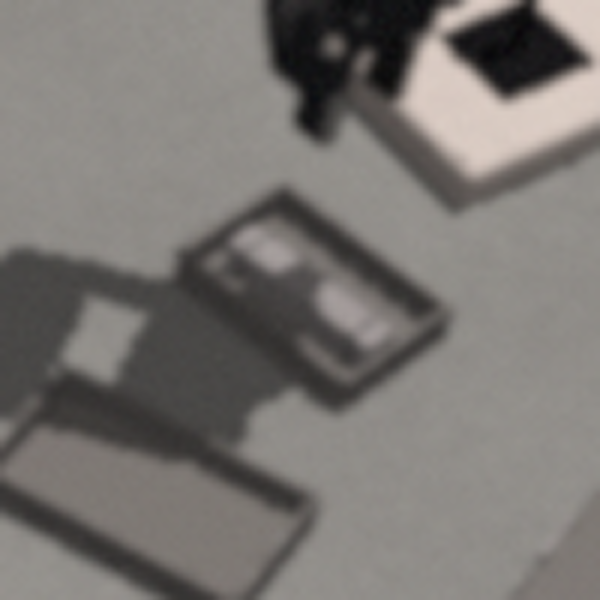

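play_rows --pt "0 -4.5 -0.2 0 5" --pt "0 -4.5 -0.2 0 5" --pt "0 -4.5 -0.2 0 5" --pt "0 -4.5 -0.2 0 5" --pt "0 -4.5 -0.2 0 5" --pt "0 -4.5 -0.2 0 5" --pt "0 -4.5 -0.2 0 5" --pt "0 -4.5 -0.2 0 6"

```text
t: 20.0
tool_pos: [0.4956, -0.056, 0.252]
ee_rot: [[-0.994, 0.105, -0.018], [0.104, 0.994, 0.015], [0.02, 0.013, -1.0]]
wrist_force: [0.3, -0.0, 0.0]
grip_width: 0.699
```

```bash
python3 go.py .462 -.312 .2 -1.9; python3 -c "
from ov import *
c=capture('top'); crop(c,'pics/t_18.png',120,180,260,280,5)"
```

```text
pos [ 0.4945 -0.055   0.252 ] yaw -6.01 q6 -102.5 tilt [-0.0182  0.0149] F [ 0.35 -0.    0.  ] grip mm 59.7 t 20.0
twist -4.11 | cm before twist [  0.44 -25.96   4.87] | cm after twist [  2.3  -25.85   4.91]
```

View pics/t_18.png

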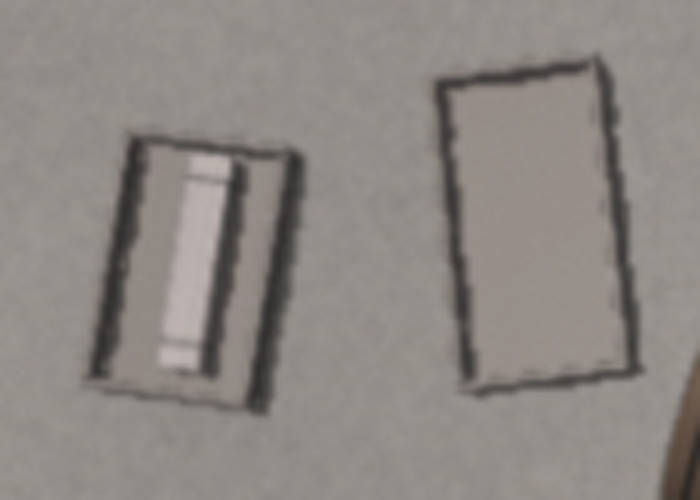

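The short post lies flat in the short tray (top crop from (210,155) to (180,365)), clear of all walls. On to the long post.

play_rows --pt "0.1 -4.3 0.6 0 6" --pt "0.1 -4.3 0.6 0 6" --pt "0.1 -4.3 0.6 0 6" --pt "0.1 -4.3 0.6 0 6" --pt "0 -4.3 0.6 0 6" --pt "0 -4.3 0.6 0 6" --pt "0 0 0 -4 6" --pt "0 0 0 0 6"

```text
t: 20.85
tool_pos: [0.4624, -0.3305, 0.2251]
ee_rot: [[-0.999, 0.043, -0.002], [0.043, 0.999, -0.0], [0.002, -0.0, -1.0]]
wrist_force: [-0.7, 0.4, 0.6]
grip_width: 0.702
```

```bash
python3 go.py .462 -.312 .12 -1.9; python3 -c "
from h import *
print(get_state()['q'].round(1))"
```

```text
pos [ 0.4623 -0.3305  0.2251] yaw -2.46 q6 -133.3 tilt [-0.0016 -0.0002] F [-0.67  0.39  0.59] grip mm 60.0 t 20.85
twist -0.56 | cm before twist [ 0.09  1.85 10.51] | cm after twist [ 0.07  1.85 10.51]
[-4.580e+01  7.600e+00  1.094e+02 -1.000e-01  6.310e+01 -1.333e+02]
```

play_rows --pt "0 0.5 2 -0.5 6" --pt "0 0.5 2 0 6" --pt "0 0.3 2 0 6" --pt "0 0 2 0 6" --pt "0 0 1.5 0 6" --pt "0 0 0 0 6"

```text
t: 21.45
tool_pos: [0.4661, -0.3155, 0.1335]
ee_rot: [[-0.999, 0.039, 0.006], [0.039, 0.999, -0.008], [-0.006, -0.007, -1.0]]
wrist_force: [0.1, 1.2, -0.1]
grip_width: 0.703
```

```bash
python3 go.py .462 -.312 .076 -1.9
```

```text
pos [ 0.4665 -0.316   0.1335] yaw -2.21 q6 -132.1 tilt [ 0.0062 -0.0077] F [ 0.11  1.23 -0.08] grip mm 60.1 t 21.45
twist -0.31 | cm before twist [0.5  0.43 5.75] | cm after twist [0.5  0.43 5.75]
```

play_rows --pt "0.3 0.2 1.5 -0.3 6" --pt "0.2 0.2 1.5 0 6" --pt "0 0 1.2 0 6" --pt "0 0 0.8 0 6" --pt "0 0 0 0 6"

```text
t: 21.95
tool_pos: [0.4632, -0.3121, 0.0833]
ee_rot: [[-0.999, 0.033, 0.01], [0.032, 0.999, -0.012], [-0.011, -0.012, -1.0]]
wrist_force: [-0.9, -0.6, -0.5]
grip_width: 0.702
```

```bash
python3 go.py .462 -.312 .076 -1.9; python3 -c "
from ov import *
draw('scene','pics/s_19.png',.062,.0764,(.5855,-.005,-4.1),(170,190,270,280),7)"
```

```text
pos [ 0.4638 -0.3128  0.0833] yaw -1.87 q6 -132.4 tilt [ 0.0105 -0.0119] F [-0.91 -0.63 -0.54] grip mm 60.0 t 21.95
twist 0.03 | cm before twist [0.19 0.08 0.73] | cm after twist [0.19 0.08 0.73]
```

View pics/s_19.png

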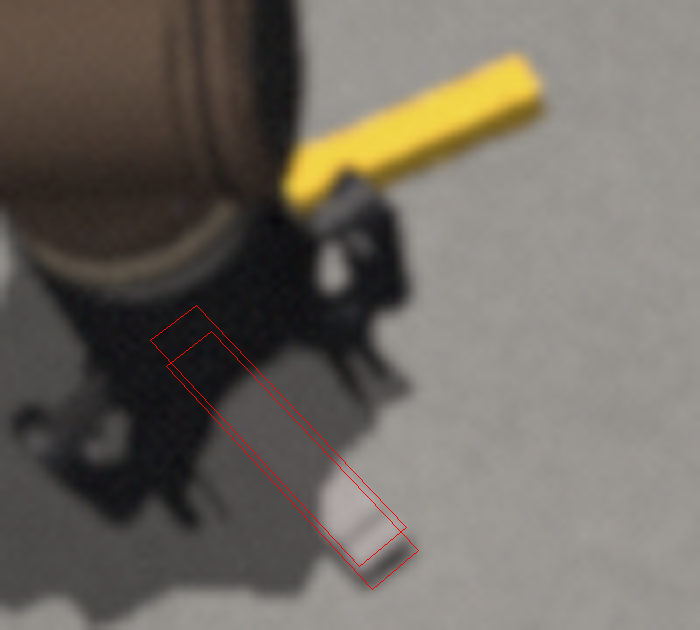

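play_rows --pt "0.1 0.1 0.4 0 6" --pt "0 0 0.3 0 6" --pt "0 0 0 0 6"

```text
t: 22.3
tool_pos: [0.4634, -0.3123, 0.0779]
ee_rot: [[-0.999, 0.033, 0.013], [0.033, 0.999, -0.015], [-0.014, -0.014, -1.0]]
wrist_force: [0.0, 0.6, -0.5]
grip_width: 0.706
```

```bash
python3 go.py .4625 -.312 .076 -1.9
```

```text
pos [ 0.4642 -0.3132  0.0779] yaw -1.88 q6 -132.4 tilt [ 0.0134 -0.0148] F [ 0.04  0.6  -0.47] grip mm 60.3 t 22.3
twist 0.02 | cm before twist [0.18 0.12 0.19] | cm after twist [0.18 0.12 0.19]
```

play_rows --pt "0.1 0.1 0.2 0 5" --pt "0 0 0 0 3.2" --pt "0 0 0 0 2.5" --pt "0 0 0 0 1" --pt "0 0 0 0 1" --pt "0 0 0 0 1" --pt "0 0 0 0 1" --squeeze 80

```text
t: 23.0
tool_pos: [0.4628, -0.3116, 0.0768]
ee_rot: [[-0.999, 0.033, 0.015], [0.033, 0.999, -0.016], [-0.015, -0.015, -1.0]]
wrist_force: [-0.4, -0.3, 0.6]
grip_width: 0.211
```

```bash
python3 go.py .4625 -.312 .076 -1.9
```

```text
pos [ 0.4637 -0.3126  0.0768] yaw -1.88 q6 -132.4 tilt [ 0.0146 -0.0159] F [-0.41 -0.34  0.61] grip mm 18.0 t 23.0
twist 0.02 | cm before twist [0.12 0.05 0.08] | cm after twist [0.12 0.05 0.08]
```

play_rows --pt "0 0 -1 0 1" --pt "0 0 -2 0 1" --pt "0 0 -3 0 1" --pt "0 0 -3 0 1" --pt "0 0 -1 0 1" --pt "0 0 0 0 1"

```text
t: 23.6
tool_pos: [0.4584, -0.3072, 0.1765]
ee_rot: [[-0.999, 0.033, 0.006], [0.033, 0.999, -0.008], [-0.007, -0.008, -1.0]]
wrist_force: [-0.2, -0.0, -4.0]
grip_width: 0.211
```

```bash
python3 go.py .5855 -.005 .18 -4.1; python3 -c "
from ov import *
draw('scene','pics/s_20.png',.062,.0764,(.5855,-.005,-4.1),(170,170,270,260),7)"
```

```text
pos [ 0.4588 -0.3077  0.1765] yaw -1.88 q6 -132.4 tilt [ 0.0064 -0.0079] F [-0.23 -0.   -3.99] grip mm 18.0 t 23.6
twist 2.22 | cm before twist [-11.67  30.67  -0.51] | cm after twist [-10.48  31.1   -0.52]
```

View pics/s_20.png

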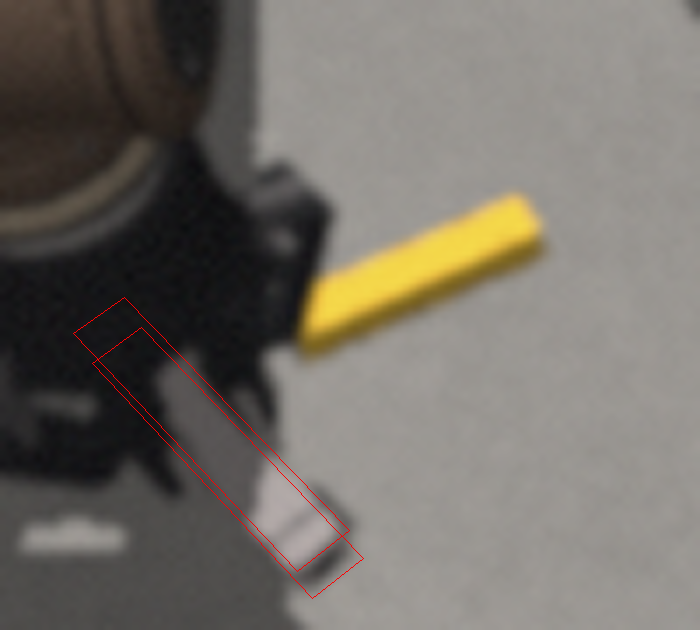

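play_rows --pt "-1.4 3.8 0 0.5 1" --pt "-1.4 3.8 0 0.5 1" --pt "-1.4 3.8 0 0.5 1" --pt "-1.4 3.8 0 0.5 1" --pt "-1.4 3.8 0 0 1" --pt "-1.4 3.8 0 0 1" --pt "-1.4 3.8 0 0 1" --pt "-1.4 3.8 0 0 1" --pt "0 0 0 0 1" --pt "0 0 0 0 1"

```text
t: 24.65
tool_pos: [0.5836, 0.0025, 0.153]
ee_rot: [[-0.997, 0.074, -0.023], [0.074, 0.997, 0.002], [0.023, 0.0, -1.0]]
wrist_force: [-0.3, -0.5, -3.6]
grip_width: 0.206
```

```bash
python3 go.py .5855 -.005 .125 -4.1
```

```text
pos [0.5822 0.0027 0.153 ] yaw -4.23 q6 -95.4 tilt [-0.0231  0.0021] F [-0.31 -0.52 -3.64] grip mm 17.6 t 24.65
twist -0.13 | cm before twist [-0.45 -0.74  2.79] | cm after twist [-0.45 -0.74  2.79]
```

play_rows --pt "-0.2 -0.3 1 0 1" --pt "-0.2 -0.3 1 0 1" --pt "0 0 0.9 0 1" --pt "0 0 0 0 1"

```text
t: 25.05
tool_pos: [0.5837, -0.0073, 0.1176]
ee_rot: [[-0.997, 0.078, -0.03], [0.078, 0.997, 0.003], [0.03, 0.0, -1.0]]
wrist_force: [-0.7, -0.8, -4.1]
grip_width: 0.213
```

```bash
python3 go.py .5855 -.005 .107 -4.1;  python3 -c "
from ov import *
draw('scene','pics/s_21.png',.062,.0764,(.5855,-.005,-4.1),(290,160,390,250),8)"
```

```text
pos [ 0.5819 -0.0071  0.1176] yaw -4.47 q6 -96.0 tilt [-0.03    0.0027] F [-0.74 -0.76 -4.05] grip mm 18.2 t 25.05
twist -0.37 | cm before twist [-0.38  0.24  1.04] | cm after twist [-0.38  0.23  1.04]
```

View pics/s_21.png

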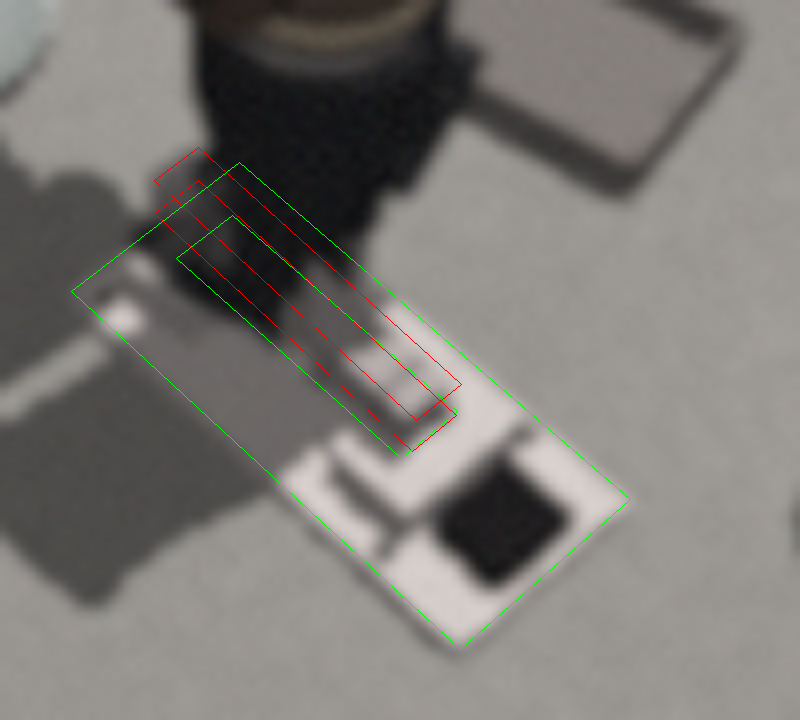

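play_rows --pt "-0.3 0.2 0.3 -0.3 1" --pt "-0.2 0 0.3 0 1" --pt "0 0 0 0 1"

```text
t: 25.4
tool_pos: [0.5901, -0.0066, 0.1125]
ee_rot: [[-0.997, 0.074, -0.027], [0.074, 0.997, 0.002], [0.027, 0.0, -1.0]]
wrist_force: [-0.3, -0.0, -3.2]
grip_width: 0.21
```

```bash
python3 go.py .5865 -.005 .107 -4.1;  python3 -c "
from ov import *
draw('scene','pics/s_22.png',.062,.0764,(.5855,-.005,-4.1),(310,180,370,240),12)"
```

```text
pos [ 0.5884 -0.0065  0.1125] yaw -4.23 q6 -96.1 tilt [-0.0268  0.0021] F [-0.34 -0.03 -3.21] grip mm 17.9 t 25.4
twist -0.13 | cm before twist [0.19 0.14 0.56] | cm after twist [0.19 0.14 0.56]
```

View pics/s_22.png

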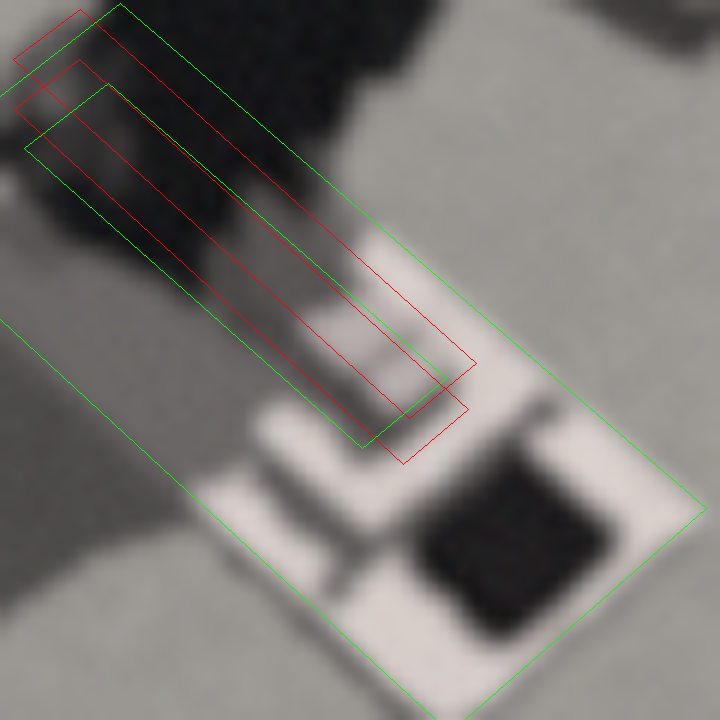

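play_rows --pt "0 0.1 0.2 0 1" --pt "0 0 0.2 0 1" --pt "0 0 0 0 1"

```text
t: 25.75
tool_pos: [0.5906, -0.0053, 0.1093]
ee_rot: [[-0.997, 0.073, -0.025], [0.073, 0.997, 0.002], [0.025, -0.0, -1.0]]
wrist_force: [0.2, -0.2, -3.6]
grip_width: 0.211
```

```bash
python3 go.py .588 -.005 .107 -4.1
```

```text
pos [ 0.589  -0.0052  0.1093] yaw -4.2 q6 -96.0 tilt [-0.0251  0.0018] F [ 0.16 -0.24 -3.63] grip mm 18.1 t 25.75
twist -0.1 | cm before twist [0.1  0.01 0.23] | cm after twist [0.1  0.01 0.23]
```

play_rows --pt "0.1 0 0.2 0 1" --pt "0 0 0.2 0 1" --pt "0 0 0.1 0 1" --pt "0 0 0 0 1"

```text
t: 26.15
tool_pos: [0.5913, -0.0053, 0.1088]
ee_rot: [[-0.997, 0.072, -0.021], [0.072, 0.997, 0.001], [0.021, -0.001, -1.0]]
wrist_force: [-0.2, 0.5, -3.6]
grip_width: 0.212
```

```bash
python3 go.py .588 -.005 .107 -4.1
```

```text
pos [ 0.5901 -0.0053  0.1088] yaw -4.15 q6 -96.0 tilt [-0.0206  0.0005] F [-0.15  0.46 -3.64] grip mm 18.1 t 26.15
twist -0.05 | cm before twist [0.2  0.01 0.19] | cm after twist [0.2  0.01 0.19]
```

play_rows --pt "0.1 0 0.3 0 1" --pt "0 0 0.3 0 1" --pt "0 0 0.2 0 1"

```text
t: 26.45
tool_pos: [0.5919, -0.0053, 0.1068]
ee_rot: [[-0.997, 0.071, -0.019], [0.071, 0.997, -0.0], [0.019, -0.002, -1.0]]
wrist_force: [-4.9, 1.0, 7.9]
grip_width: 0.208
```

```bash
python3 go.py .588 -.005 .107 -4.1;  python3 -c "
from ov import *
draw('scene','pics/s_23.png',.062,.0764,(.5855,-.005,-4.1),(310,180,370,240),12)"
```

```text
pos [ 0.5907 -0.0053  0.1068] yaw -4.09 q6 -96.0 tilt [-0.0188 -0.0002] F [-4.94  1.01  7.95] grip mm 17.8 t 26.45
twist 0.01 | cm before twist [ 0.28  0.01 -0.02] | cm after twist [ 0.28  0.01 -0.02]
```

View pics/s_23.png

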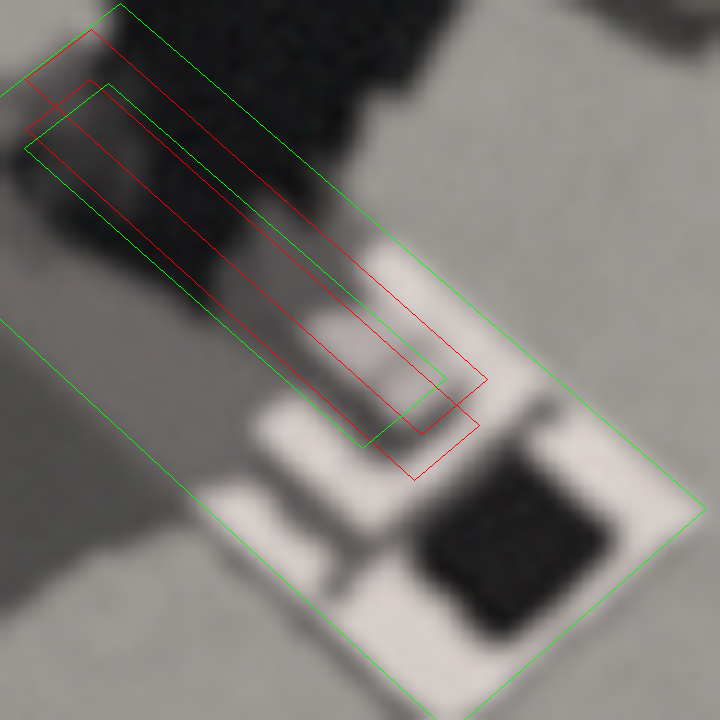

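play_rows --pt "0 0 -0.05 0 1" --pt "0 0 0 0 2.1" --pt "0 0 0 0 2.3" --pt "0 0 0 0 2.6" --pt "0 0 0 0 2.8" --pt "0 0 0 0 2.8" --pt "0 0 0 0 2.8" --pt "0 0 0 0 2.8"

```text
t: 27.3
tool_pos: [0.5927, -0.0056, 0.107]
ee_rot: [[-0.997, 0.072, -0.016], [0.072, 0.997, -0.001], [0.016, -0.002, -1.0]]
wrist_force: [-0.1, -0.0, -0.3]
grip_width: 0.325
```

```bash
python3 go.py .588 -.005 .107 -4.1;  python3 -c "
from ov import *
draw('scene','pics/s_24.png',0,.0764,(.5855,-.005,-4.1),(310,170,370,240),10)"
```

```text
pos [ 0.5917 -0.0056  0.107 ] yaw -4.11 q6 -96.0 tilt [-0.0162 -0.0005] F [-0.13 -0.05 -0.26] grip mm 27.8 t 27.3
twist -0.01 | cm before twist [0.37 0.04 0.01] | cm after twist [0.37 0.04 0.01]
```

View pics/s_24.png

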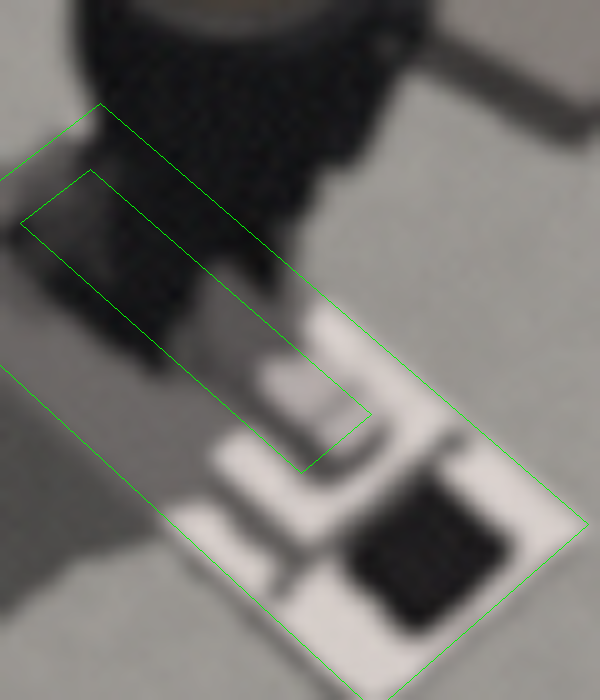

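play_rows --pt "0 0 -1 0 3.2" --pt "0 0 -3 0 4" --pt "0 0 -4 0 4" --pt "0 3 -3 0 4" --pt "0 4.5 0 0 4" --pt "0 4.5 0 0 4" --pt "0 4.5 0 0 4" --pt "0 4.5 0 0 4"

```text
t: 28.15
tool_pos: [0.6126, 0.2051, 0.229]
ee_rot: [[-0.997, 0.083, -0.008], [0.083, 0.997, 0.001], [0.008, -0.0, -1.0]]
wrist_force: [1.0, 0.4, 0.3]
grip_width: 0.47
```

```bash
python3 go.py .587 -.005 .18 -4.1; python3 -c "
from fit import *
for cn,g,box,f,n in (('scene',(.5862,-.0058,-4.1),(295,170,355,240),10,'s_25'),('top',(.5837,-.005,-4.1),(270,165,320,245),8,'t_25')):
    c=capture(cn); x0,y0,x1,y1=box
    b=cv2.resize(c['image'][y0:y1,x0:x1,::-1],None,fx=f,fy=f,interpolation=cv2.INTER_CUBIC)
    a=np.radians(g[2]);R=np.array([[np.cos(a),-np.sin(a),0],[np.sin(a),np.cos(a),0],[0,0,1]])
    for z,col in ((.050,(0,0,255)),):
        P=rect(-.062,.062,.01,z)@R.T+[g[0],g[1],0]
        cv2.polylines(b,[((w2p(c,P)-[x0,y0]+.5)*f-.5).astype(np.int32)],True,col,1)
    cv2.imwrite(f'pics/{n}.png',b)
"
```

```text
pos [0.6121 0.2052 0.229 ] yaw -4.74 q6 -75.8 tilt [-0.0084  0.0006] F [1.01 0.38 0.28] grip mm 40.1 t 28.15
twist -0.64 | cm before twist [  0.72 -21.15   4.9 ] | cm after twist [  0.95 -21.14   4.91]
```

View pics/s_25.png

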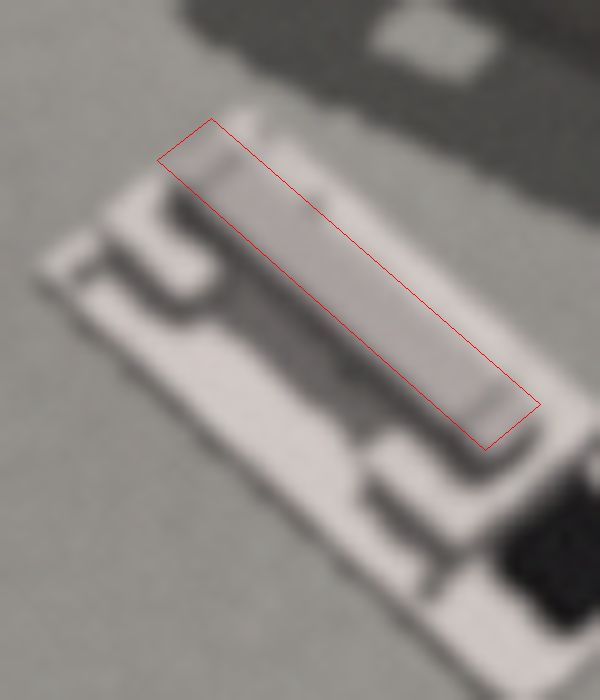

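View pics/t_25.png

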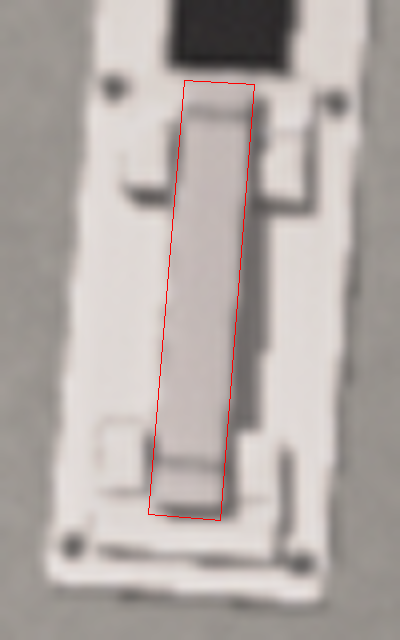

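The long post rests level on both end stops, matching the predicted z = 50 mm top face and centred to within 2 mm. Time to regrasp it.

play_rows --pt "0.4 -4.0 0.6 0 5" --pt "0.2 -4.0 0.6 0 5" --pt "0 -4.0 0.6 0 5" --pt "0 -4.0 0.6 0 5" --pt "0 -4.0 0.6 -0.6 5" --pt "0 0 0 0 5"

```text
t: 28.85
tool_pos: [0.5912, 0.0052, 0.2028]
ee_rot: [[-0.998, 0.057, -0.001], [0.057, 0.998, 0.001], [0.001, 0.001, -1.0]]
wrist_force: [0.6, -0.0, 0.4]
grip_width: 0.591
```

```bash
python3 go.py .587 -.005 .13 -4.2
```

```text
pos [0.5912 0.0052 0.2028] yaw -3.27 q6 -96.1 tilt [-0.0009  0.001 ] F [ 0.61 -0.02  0.41] grip mm 50.5 t 28.85
twist 0.93 | cm before twist [ 0.35 -1.05  7.28] | cm after twist [ 0.33 -1.06  7.28]
```

play_rows --pt "0.1 -0.3 1.8 0.9 5" --pt "0.1 -0.3 1.8 0 5" --pt "0 -0.2 1.8 0 5" --pt "0 0 1.2 0 5" --pt "0 0 0.6 0 5" --pt "0 0 0 0 5"

```text
t: 29.45
tool_pos: [0.5902, -0.0046, 0.1334]
ee_rot: [[-0.997, 0.078, 0.006], [0.078, 0.997, 0.001], [-0.006, 0.001, -1.0]]
wrist_force: [0.1, -1.1, -0.0]
grip_width: 0.58
```

```bash
python3 go.py .587 -.005 .1075 -4.2
```

```text
pos [ 0.5905 -0.0046  0.1334] yaw -4.5 q6 -95.9 tilt [0.0057 0.0006] F [ 0.07 -1.15 -0.02] grip mm 49.6 t 29.45
twist -0.3 | cm before twist [ 0.36 -0.07  2.59] | cm after twist [ 0.36 -0.07  2.59]
```

play_rows --pt "0.2 0 0.9 -0.3 5" --pt "0.1 0 0.9 0 5" --pt "0 0 0.7 0 5" --pt "0 0 0 0 5"

```text
t: 29.85
tool_pos: [0.5883, -0.0038, 0.1085]
ee_rot: [[-0.997, 0.072, 0.009], [0.072, 0.997, 0.0], [-0.009, 0.001, -1.0]]
wrist_force: [0.0, 0.2, -0.4]
grip_width: 0.587
```

```bash
python3 go.py .587 -.005 .1075 -4.2
```

```text
pos [ 0.5889 -0.0038  0.1085] yaw -4.11 q6 -96.2 tilt [0.0092 0.0001] F [ 0.02  0.15 -0.43] grip mm 50.1 t 29.85
twist 0.09 | cm before twist [ 0.18 -0.14  0.1 ] | cm after twist [ 0.18 -0.14  0.1 ]
```

play_rows --pt "0.1 -0.1 0.1 0 4" --pt "0 0 0 0 3" --pt "0 0 0 0 2.4" --pt "0 0 0 0 1" --pt "0 0 0 0 1" --pt "0 0 0 0 1" --pt "0 0 0 0 1" --pt "0 0 -1 0 1" --pt "0 0 -2 0 1" --pt "0 0 -3 0 1" --pt "0 0 -3 0 1" --pt "0 0 0 0 1"

```text
t: 31.05
tool_pos: [0.5838, -0.0043, 0.1979]
ee_rot: [[-0.997, 0.072, 0.001], [0.072, 0.997, 0.002], [-0.001, 0.002, -1.0]]
wrist_force: [-0.1, 0.2, -2.1]
grip_width: 0.212
```

```bash
python3 go.py .5395 .151 .18 7.6;python3 -c "
from ov import *
draw('scene','pics/s_26.png',.062,.0772,(.5855,-.005,-4.1),(280,130,390,250),5)"
```

```text
pos [ 0.5839 -0.0042  0.1979] yaw -4.11 q6 -96.4 tilt [0.0006 0.0017] F [-0.12  0.18 -2.08] grip mm 18.1 t 31.05
twist -11.71 | cm before twist [ 5.54 15.16  1.81] | cm after twist [ 2.35 15.97  1.81]
```

View pics/s_26.png

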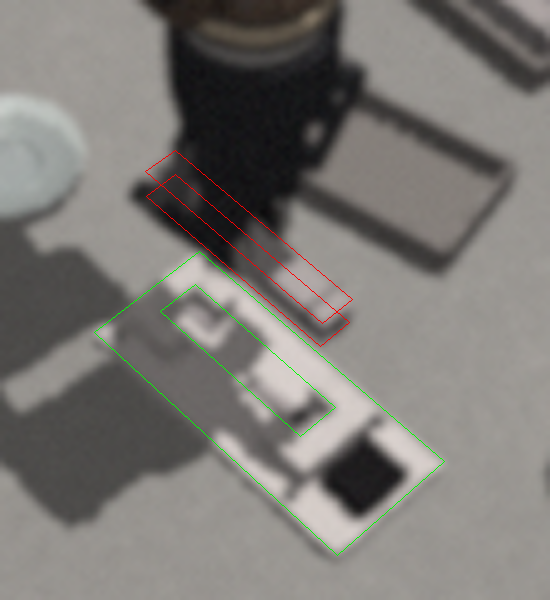

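play_rows --pt "1.1 3.0 0 0 1" --pt "1.1 3.0 0 0 1" --pt "1.1 3.0 0 0 1" --pt "1.1 3.0 0 0 1" --pt "1.1 3.0 0 0 1" --pt "0 0 0 -5.8 1" --pt "0 0 0 -5.8 1" --pt "0 0 0 0 1" --pt "0 0 0 0 1"

```text
t: 32.0
tool_pos: [0.5256, 0.1543, 0.1748]
ee_rot: [[-0.99, -0.133, -0.036], [-0.133, 0.991, 0.001], [0.036, 0.006, -0.999]]
wrist_force: [-0.0, 0.3, -3.4]
grip_width: 0.21
```

```bash
python3 go.py .54 .151 .12 7.5
```

```text
pos [0.5234 0.1544 0.1748] yaw 7.64 q6 -92.1 tilt [-0.0364  0.0007] F [-0.03  0.27 -3.39] grip mm 17.9 t 32.0
twist 0.14 | cm before twist [-1.8  -0.58  5.41] | cm after twist [-1.8  -0.58  5.41]
```

play_rows --pt "-0.9 -0.2 1.0 0 1" --pt "-0.8 -0.2 1.0 0 1" --pt "0 0 1.0 0 1" --pt "0 0 1.0 0 1" --pt "0 0 0.8 0 1" --pt "0 0 0 0 1"

```text
t: 32.6
tool_pos: [0.5398, 0.151, 0.1193]
ee_rot: [[-0.991, -0.125, -0.043], [-0.125, 0.992, 0.0], [0.043, 0.005, -0.999]]
wrist_force: [-0.9, -0.4, -3.4]
grip_width: 0.211
```

```bash
python3 go.py .54 .151 .09 7.5;python3 -c "
from ov import *
draw('scene','pics/s_27.png',.062,.0772,(.5855,-.005,-4.1),(300,110,410,210),7)"
```

```text
pos [0.5372 0.151  0.1193] yaw 7.17 q6 -92.2 tilt [-0.0432  0.0001] F [-0.9  -0.44 -3.4 ] grip mm 18.0 t 32.6
twist -0.33 | cm before twist [-0.41 -0.05  2.92] | cm after twist [-0.41 -0.05  2.92]
```

View pics/s_27.png

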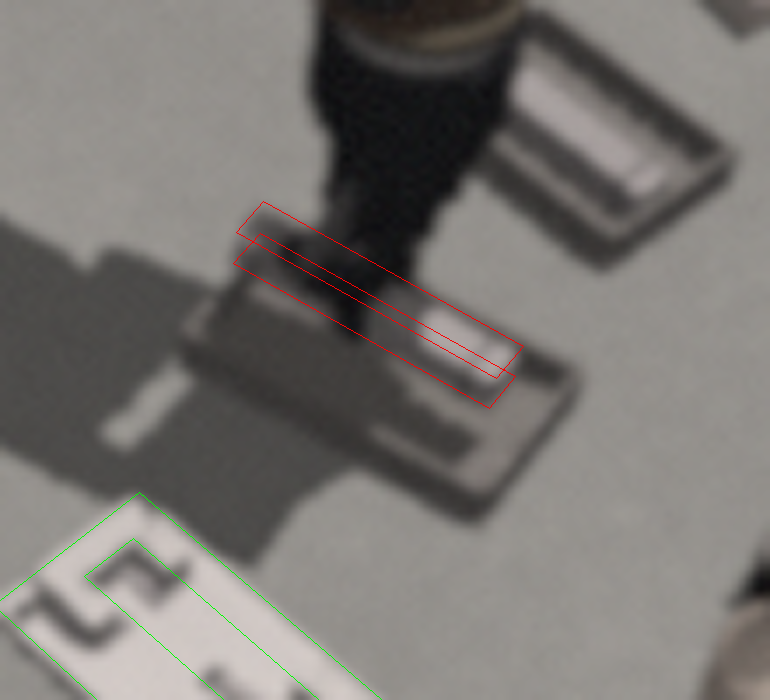

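play_rows --pt "-0.2 0 1.0 -0.3 1" --pt "-0.1 0 1.0 0 1" --pt "0 0 0.6 0 1" --pt "0 0 0 0 1"

```text
t: 33.05
tool_pos: [0.5429, 0.1517, 0.0929]
ee_rot: [[-0.991, -0.131, -0.04], [-0.131, 0.991, 0.0], [0.039, 0.006, -0.999]]
wrist_force: [-0.3, -0.1, -3.5]
grip_width: 0.211
```

```bash
python3 go.py .54 .151 .084 7.5;python3 -c "
from ov import *
draw('scene','pics/s_28.png',.062,.0772,(.5855,-.005,-4.1),(310,110,400,200),8)"
```

```text
pos [0.5405 0.1518 0.0929] yaw 7.51 q6 -92.5 tilt [-0.0395  0.0004] F [-0.26 -0.05 -3.52] grip mm 18.0 t 33.05
twist 0.01 | cm before twist [ 0.02 -0.08  0.89] | cm after twist [ 0.02 -0.08  0.89]
```

View pics/s_28.png

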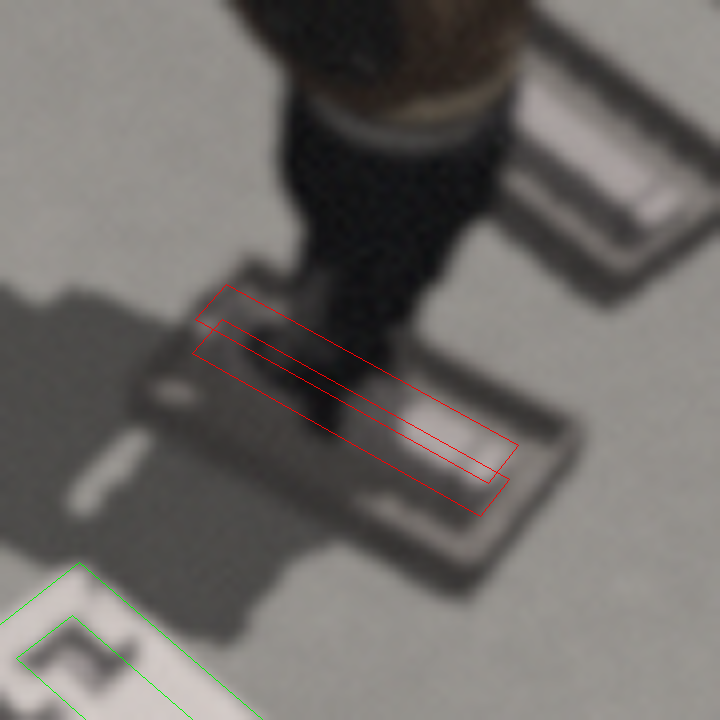

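play_rows --pt "0 -0.1 0.4 0 1" --pt "0 0 0.4 0 1" --pt "0 0 0.2 0 1" --pt "0 0 0 0 1"

```text
t: 33.5
tool_pos: [0.5439, 0.1509, 0.0844]
ee_rot: [[-0.991, -0.131, -0.037], [-0.131, 0.991, 0.001], [0.037, 0.005, -0.999]]
wrist_force: [-1.0, -1.0, -0.9]
grip_width: 0.211
```

```bash
python3 go.py .54 .151 .084 7.5
```

```text
pos [0.5416 0.1509 0.0844] yaw 7.52 q6 -92.6 tilt [-0.0369  0.0007] F [-0.98 -1.03 -0.94] grip mm 18.0 t 33.5
twist 0.02 | cm before twist [0.15 0.03 0.04] | cm after twist [0.15 0.03 0.04]
```

Contact. Next a small press, then a slow release and retreat.

play_rows --pt "0 0 0.3 0 1" --pt "0 0 0.2 0 1" --pt "0 0 0 0 2.0" --pt "0 0 0 0 2.2" --pt "0 0 0 0 2.4" --pt "0 0 0 0 2.7" --pt "0 0 0 0 3" --pt "0 0 0 0 3.2" --pt "0 0 -0.5 0 3.2" --pt "0 0 -1.5 0 3.2" --pt "0 0 -3 0 3.2" --pt "0 0 -4 0 3.2" --pt "0 0 -4 0 4"

```text
t: 34.8
tool_pos: [0.5473, 0.1506, 0.214]
ee_rot: [[-0.99, -0.131, -0.044], [-0.131, 0.991, -0.0], [0.044, 0.006, -0.999]]
wrist_force: [0.6, 1.1, -0.0]
grip_width: 0.468
```

play_rows --pt "0 -4 -1 0 4" --pt "0 -4.5 0 0 4" --pt "0 -4.5 0 0 4" --pt "0 -4.5 0 0 4" --pt "0 -4.5 0 0 4" --pt "0 -4.5 0 0 4" --pt "0 -4.5 0 0 4" --pt "0 0 0 0 4" --pt "0 0 0 0 4"

```text
t: 35.7
tool_pos: [0.596, -0.1674, 0.2488]
ee_rot: [[-0.991, -0.135, -0.009], [-0.135, 0.991, -0.005], [0.009, -0.004, -1.0]]
wrist_force: [0.2, 0.6, 0.1]
grip_width: 0.468
```

```bash
python3 go.py .54 .151 .084 7.5; python3 -c "
from h import *
c=capture('top'); crop(c,'pics/t_29.png',120,140,340,280,3.6)
c=capture('scene'); crop(c,'pics/s_29.png',290,90,430,250,3.7)
cv2.imwrite('pics/s_29f.png',c['image'][:,:,::-1])"
```

```text
pos [ 0.5955 -0.1678  0.2488] yaw 7.78 q6 -122.5 tilt [-0.0086 -0.0052] F [0.18 0.6  0.08] grip mm 40.0 t 35.7
twist 0.28 | cm before twist [ 1.03 32.4  16.36] | cm after twist [ 1.19 32.39 16.37]
```

View pics/t_29.png

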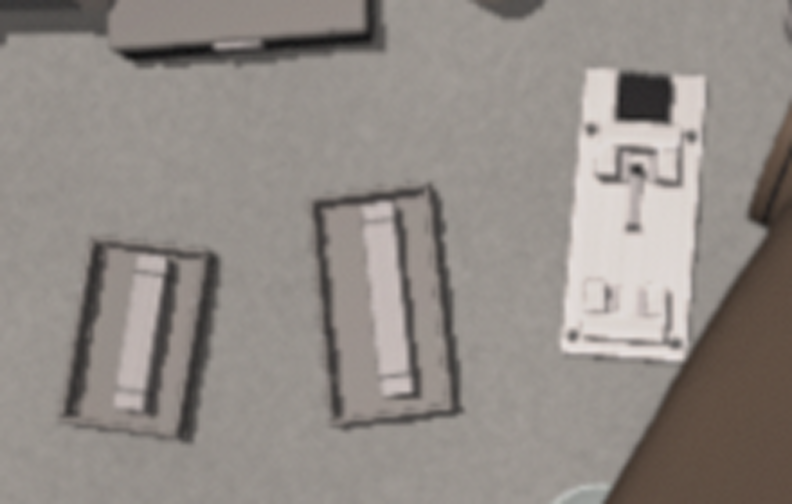

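View pics/s_29.png

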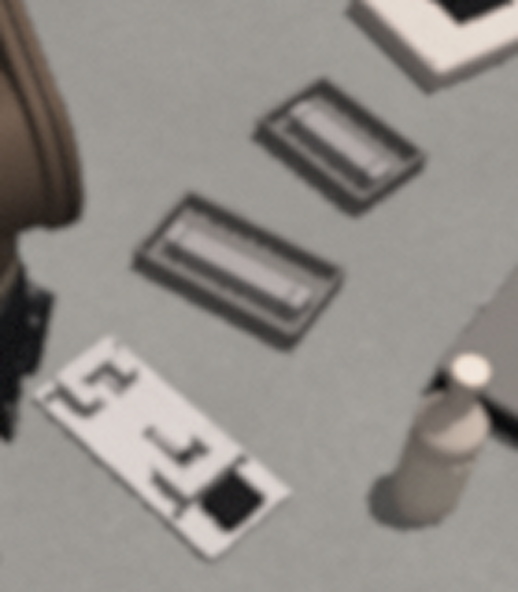

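View pics/s_29f.png

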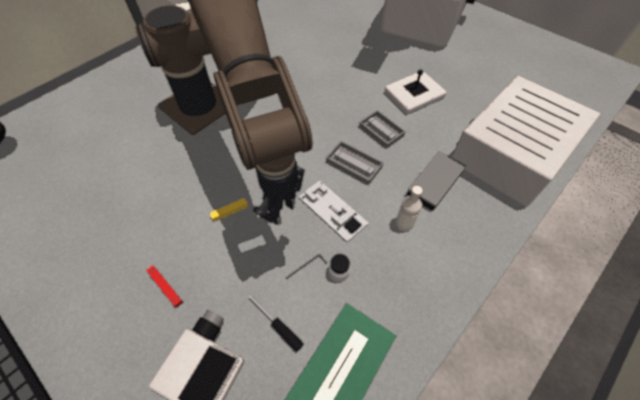

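Run:
```python
from fit import *
ims=[]
for cn,g,box,f,s in (('scene',None,(320,135,390,190),8,0),('top',None,(200,185,255,265),7,1)):
    c=capture(cn); x0,y0,x1,y1=box
    crop(c,f'pics/z_{cn}.png',*box,f)
```

```text
(no output)
```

View pics/z_scene.png

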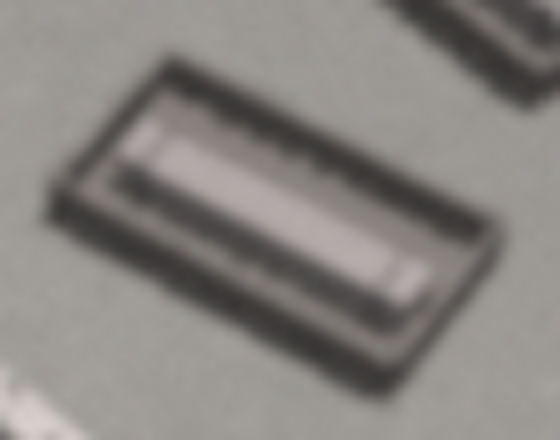

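View pics/z_top.png

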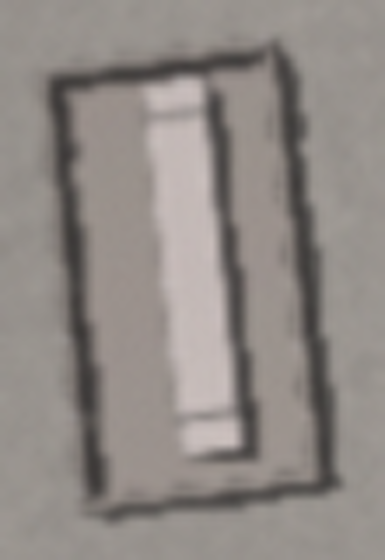

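```bash
python3 -c "
from cell import bot
print(bot.sign_off())"
```

```text
the job is handed in; nothing more can be done
None
```

I gauged both posts, put each one in its tray, and handed the job in at about 36 s of the 72 s allowed. Sign-off gives no verdict, so the results below come from my own camera and force checks.

- **Short post in the gauge:** I laid it in the slot and released it. Both camera views matched the fully-down height, and since the bar lay on the seats over the roller, the lever must have been pressed. I could not read the lever angle directly.
- **Short post in its tray:** It lies flat on the floor of the shorter tray, about 3 mm off centre along its length.
- **Long post on the gauge:** I released it on top of the gauge. It rested level on both end stops, centred to within about 2 mm.
- **Long post in its tray:** It lies flat inside the longer tray. It looks 5–7 mm off centre towards the far (+x) end wall, within the 14 mm limit. The top view showed almost no gap at that wall and the scene view showed a clear one, so that offset is uncertain.
- **At the end:** In the last pictures the gauge is empty and its lever looks up. The yellow and red look-alikes and the other visible things had not visibly moved; the arm hid most of the dish. The gripper was open and clear of everything.

Two things did not go cleanly. The two cameras disagreed by 3–9 mm in x, so I used the combined fit and checked it against the held posts. The tool also tilted up to about 3.5° during the moves, so both posts touched down slightly nose-first in their trays.

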